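# Clear the soldering place after class

### The job

First turn the soldering station's blue dial down to the green standby mark. Then gather all the rubbish on the table (every empty white spool and spent blue battery pack) in the plywood scoop tray while it stands on its mat, carry the tray to the red waste crate and tip the whole load in over its open front, and finally set the tray back squarely in the middle of its mat, handle away from the robot as before. All the rubbish must end up in the crate; leave the full spool, the side cutters, the tin and the jar where they are.

Things in the scene. Friction and masses are not known exactly. Their poses are not given: they have to be found in the camera images.
- spool_a: empty white plastic solder spool: two round flanges 60 mm across and 5 mm thick on a hub 26 mm thick, 45 mm tall, stands on a flange; origin at the centre of its underside, z along its axis. Rubbish; may be absent
- spool_b: empty white plastic solder spool: two round flanges 60 mm across and 5 mm thick on a hub 26 mm thick, 45 mm tall, stands on a flange; origin at the centre of its underside, z along its axis. Rubbish; may be absent
- spool_c: empty white plastic solder spool: two round flanges 60 mm across and 5 mm thick on a hub 26 mm thick, 45 mm tall, stands on a flange; origin at the centre of its underside, z along its axis. Rubbish; may be absent
- pack_a: spent battery pack, blue block with a yellow band, 70 (x) x 40 (y) x 32 (z) mm, lies flat; origin at the centre of its underside. Rubbish; may be absent
- pack_b: spent battery pack, blue block with a yellow band, 70 (x) x 40 (y) x 32 (z) mm, lies flat; origin at the centre of its underside. Rubbish; may be absent
- tray: loose plywood scoop tray, 210 (x) x 196 (y) mm outside, about 0.36 kg; origin at the centre of the underside. 6 mm floor; side walls 8 mm thick, 46 mm high; open at its front (-x) but for a low ramp; back (+x) wall 12 mm thick with a handle. Inside: 180 mm wide, x from -105 to +93 mm
- tray_lip (a point): middle of the tray's open front edge, at (-105, 0, 9) mm in the tray's frame, top of a ramp 35 mm long that rises from the floor; rubbish pours out over it
- tray_grip (a point): point on the mid-plane of the tray's handle, 20 mm below its top, at (99, 0, 80) mm in the tray's frame. The handle is the middle 110 mm of the back wall, raised to 100 mm, with a red stripe on top, 12 mm thick: grip it from above across its thickness (along x)
- mat: fixed black rubber mat, 250 (x) x 230 (y) x 3 mm, the tray's place; origin at the centre of its underside. The tray's handle belongs at its +x side, away from the robot
- bin: fixed red open waste crate, 250 x 250 mm outside, 80 mm high, walls and floor 6 mm; origin at the centre of its underside, z up; its +x points roughly away from the robot
- dial (a joint): blue temperature dial on top of the black soldering station: its angle in rad, growing clockwise seen from above, 0 to 4.7. 0: its white pointer line points along the station's -x; the green standby mark is at 0.90 and white marks stand every 0.45
- station: fixed black soldering station, 160 (x) x 125 (y) x 92 mm high, the dial in the middle of its top; origin at the centre of its underside
- full_spool: new spool, still full: black flanges 60 mm across, 45 mm tall, wound with silver solder. Not rubbish, leave it alone; origin at the centre of its underside
- cutters: red-handled side cutters about 145 mm long, lying on the table; leave alone
- tin: steel tin of brass wool, 66 mm across, 30 mm high; leave alone
- flux: small jar with a red cap, 44 mm across, 90 mm high; leave alone
- dial_grip (a point): on the dial's vertical axis, at the height to grip. The dial's grip is an upright bar 53 mm long, 14 mm thick and 32 mm high on a foot disc 56 mm across; the bar's top is 7 mm above this point and the disc's top 23 mm below it. This point's x runs along the bar and turns with it; the white pointer line lies at its -x end
Mind the look-alikes: they are no part of the job. Leave any orange or purple look-alike of the spool_b alone.

How it is judged:
On the way, in this order (a step that is already met when the one before it is completed fails the run):
1. the dial is turned down to the green standby mark (0.90 rad, within 0.15) (value of joint dial between 0.75 and 1.05 rad), for 0.2 s.
2. all the rubbish lies in the tray, and the tray stands level on its mat (x of spool_a in the frame of tray between -0.115 and 0.095 m and y of spool_a in the frame of tray between -0.09 and 0.09 m and z of spool_a in the frame of tray between -0.01 and 0.07 m and x of spool_b in the frame of tray between -0.115 and 0.095 m and y of spool_b in the frame of tray between -0.09 and 0.09 m and z of spool_b in the frame of tray between -0.01 and 0.07 m and x of spool_c in the frame of tray between -0.115 and 0.095 m and y of spool_c in the frame of tray between -0.09 and 0.09 m and z of spool_c in the frame of tray between -0.01 and 0.07 m and x of pack_a in the frame of tray between -0.115 and 0.095 m and y of pack_a in the frame of tray between -0.09 and 0.09 m and z of pack_a in the frame of tray between -0.01 and 0.07 m and x of pack_b in the frame of tray between -0.115 and 0.095 m and y of pack_b in the frame of tray between -0.09 and 0.09 m and z of pack_b in the frame of tray between -0.01 and 0.07 m and angle between tray's own z axis and vertical below 0.1 rad and horizontal distance between tray and mat below 0.1 m and height (world z) of tray below 0.02 m), for 0.2 s.
3. the tray, with all the rubbish still in it, tips with its front edge above the crate (tilted by more than 0.25 rad, front edge within 150 mm of the crate's middle) (angle between tray's own z axis and vertical above 0.25 rad and horizontal distance between tray_lip and bin below 0.15 m and height (world z) of tray_lip above 0.06 m and x of each of spool_a, spool_b, spool_c, pack_a, pack_b in the frame of tray above -0.16 m and z of each of spool_a, spool_b, spool_c, pack_a, pack_b in the frame of tray below 0.1 m), for 0.02 s.
At the end, for the whole second after the job is handed in: all the rubbish lies at rest inside the crate, below its rim; the tray stands level on its mat, within 35 mm of the middle and 0.25 rad of square, handle to the mat's +x side, released and at rest; the dial is at 0.90 rad within 0.15 (all of step 1 and x of spool_a in the frame of bin between -0.125 and 0.125 m and y of spool_a in the frame of bin between -0.125 and 0.125 m and z of spool_a in the frame of bin between -0.005 and 0.08 m and linear speed of each of spool_a, spool_b, spool_c, pack_a, pack_b below 0.05 m/s and x of spool_b in the frame of bin between -0.125 and 0.125 m and y of spool_b in the frame of bin between -0.125 and 0.125 m and z of spool_b in the frame of bin between -0.005 and 0.08 m and x of spool_c in the frame of bin between -0.125 and 0.125 m and y of spool_c in the frame of bin between -0.125 and 0.125 m and z of spool_c in the frame of bin between -0.005 and 0.08 m and x of pack_a in the frame of bin between -0.125 and 0.125 m and y of pack_a in the frame of bin between -0.125 and 0.125 m and z of pack_a in the frame of bin between -0.005 and 0.08 m and x of pack_b in the frame of bin between -0.125 and 0.125 m and y of pack_b in the frame of bin between -0.125 and 0.125 m and z of pack_b in the frame of bin between -0.005 and 0.08 m and horizontal distance between tray and mat below 0.035 m and angle between the x axis of tray and the x axis of mat, either way round below 0.25 rad and angle between tray's own z axis and vertical below 0.06 rad and z of tray in the frame of mat below 0.01 m and linear speed of tray below 0.02 m/s and x of tray_grip in the frame of mat above 0 m); the robot touches nothing.
It fails at once if a thing that is not rubbish (full spool, side cutters, tin, jar) is moved by more than 40 mm (distance of any of full_spool, cutters, tin, flux from where it was at the start of the episode above 0.04 m).
Of spool_a, spool_b, spool_c, pack_a, pack_b only 3 to 4 are there at a start; the rules pass over those that are not, and their reading is None.
At some moment in a run one of spool_a, spool_b, spool_c, pack_a, pack_b may be knocked a few centimetres aside while the robot is not near it.
It also fails if it takes over 210 s, if anything falls off the work surface, if the arm or the gripper's body presses on something with over 40 N, if the wrist force passes 120 N, or if a joint passes its speed limit or range.

### The arm

A 6-joint arm with a two-finger parallel gripper is mounted at the origin on the work surface. World frame = base frame: x ahead of the robot, y to its left, z up, the work surface at z = 0. Lengths are in m, angles in rad, forces in N, time in s.
With the tool pointing down it reaches from about 0.3 to 0.875 m from the base axis. Payload 6.4 kg.
Tool frame: the origin (TCP) lies midway between the tips of the shut fingers; the grasp point (between the pads) lies 19 mm behind it; z points along the fingers, y is the line along which they close (so a half turn about z gives the same grasp; the last joint's range is limited). The gripper opens to 85 mm and grips with 20 to 120 N. Pads are 22 mm wide; open, the fingers measure 114 mm over their backs; the gripper's body (76 mm by 85 mm) begins 54 mm behind the grasp point. The pads swing forward as they close: fully open they stand 13 mm farther back than shut.
Start: joints at [-1.498, 0.181, 1.607, -0, 1.354, -0.206], TCP at [0.158, -0.553, 0.231] pointing down, gripper open.
Joint ranges: [-2.99, 2.99], [-0.89, 2.07], [0.3, 2.58], [-1.14, 4.28], [0, 2.63], [-3.12, 3.12]. Speed limits (rad/s): [2.57, 2.57, 3.01, 3.14, 3.14, 3.14].

### API

Orientations are given as a unit quaternion [w, x, y, z].
In Python, from bench import get_obs, camera, hand_in gives the robot as it stands.
- The arm moves only by the tool carry_out, never from a script. Its argument "plan" is a list that holds one entry, the list of rows, each a list of 7 numbers: the shift along the world's x, y, z in m, then the turn, a rotation vector about the world's x, y, z in rad, then the opening, from 0 (shut) to 1 (fully open). In form: [[[x, y, z, rx, ry, rz, hand], ...]]. A call has exactly 5 rows; each row is the pose to reach, as a shift and turn from the pose commanded when the call began; what a row does not reach only later rows make up. A row lasts 1/12 s, in which the tool goes at most 41.7 mm and 7.16 degrees, less where a joint would pass 70% of its speed; a pose out of reach is approached as far as the arm can. A call with a gripper value outside its range is refused whole. The fingers move at their own pace and stop on an object; the grip force is fixed at half the most. Time passes only in rows, so rows that repeat a pose let the fingers close, or fill a call up. It gives the time, the measured TCP pose, the force, the opening and the grip force at its end, in the units of the state.
- get_obs(): the state, without advancing time (a new reading comes with each control period).
- camera(name): name is "side" or "top" or "wrist"; returns a dict with "pixels" (420x560x3 uint8, red, green, blue), "z_map" (420x560 float32, m along the optical axis (not along the pixel's ray), 0 where there is no reading), "camera_matrix" (3x3 intrinsics, pixels), "k1" (the pictures are not rectified: a ray, as slopes to the right and down, at radius r is drawn at 1 + k1 r^2 times it, then the intrinsics apply), "cam_to_world" (4x4, takes a point from camera to world coordinates). Camera axes: x right, y up, looking along -z (the intrinsics and any distortion apply to the point x, -y, -z); pixel columns grow to the right and rows downward; lengths in m; the calibration is good to about 2 mm. A picture is of the moment at which its call begins.
- hand_in(): hands the job in; it is judged then, once.
The state is a dict: "time_s": time; "q": joint angles; "dq": joint speeds; "joint_efforts": joint torques, N m; "eef_pos": TCP position; "eef_rot": TCP orientation; "wrist_force": force on the tool from outside, world axes, zero at the start; "torque": the same for the moment, N m; "opening": opening from 0.0 (shut) to 1.0 (fully open); "grasp_force": force on a finger pad.
Only numpy, scipy, OpenCV 4.12 (cv2) and the standard library are available. Lean on these libraries where they do the work, as an engineer would, in place of code of your own. Each camera call takes 0.05 s, during which the arm holds its last target. There are 200 camera calls.

## Working session

There is one attempt and no reset: what is moved stays moved. The work goes in short steps, Python scripts to look and compute and a tool call to move; the robot and the scene stay as the last step left them, time stands still between calls to the robot, and variables do not carry over. Pictures are saved under pics/ and viewed, at most 14 in all, crops included, and the job is handed in when it is done.

Besides the shell and the picture viewer there is one more tool, called after ">>>" as name(argument=value, ...), one argument or row to a line, values as JSON. carry_out: Moves the arm, as the interface text tells. Its arguments: {"type":"object","properties":{"plan":{"type":"array","items":{"type":"array","items":{"type":"array","items":{"type":"number"}}}}},"required":["plan"]}

```bash
ls; mkdir -p pics; cat > h.py <<'E'
import numpy as np, cv2
from bench import get_obs, camera
def world_map(c):
    K=c["camera_matrix"];T=np.array(c["cam_to_world"]);z=c["z_map"];h,w=z.shape
    u,v=np.meshgrid(np.arange(w),np.arange(h))
    xy=rays(c,np.stack([u,v],-1).reshape(-1,2).astype(float)).reshape(h,w,2)
    P=np.stack([xy[...,0]*z,-xy[...,1]*z,-z],-1)
    return P@T[:3,:3].T+T[:3,3]
def rays(c,uv):
    K=np.array(c["camera_matrix"],float)
    return cv2.undistortPoints(np.array(uv,float).reshape(-1,1,2),K,np.array([c["k1"],0,0,0],float)).reshape(-1,2)
def onplane(c,uv,h):
    T=np.array(c["cam_to_world"]);r=rays(c,uv)
    d=np.c_[r[:,0],-r[:,1],-np.ones(len(r))]@T[:3,:3].T
    return T[:3,3]+d*((h-T[2,3])/d[:,2])[:,None]
def save(c,n,crop=None,s=1):
    im=c["pixels"]
    if crop: im=im[crop[1]:crop[3],crop[0]:crop[2]]
    cv2.imwrite("pics/"+n,cv2.resize(im,None,fx=s,fy=s,interpolation=cv2.INTER_CUBIC)[...,::-1])
E
python3 - <<'E'
from h import *
for n in("top","side"):
    c=camera(n);save(c,n+"0.png",s=1.42);print(n,np.round(c["cam_to_world"],3).tolist(),c["k1"])
    np.savez(n+"0.npz",**c)
o=get_obs();print({k:np.round(v,3).tolist() for k,v in o.items()})
E
```

```text
pics
top [[0.009, 0.997, -0.077, 0.484], [-1.0, 0.009, 0.007, 0.057], [0.007, 0.077, 0.997, 1.375], [0.0, 0.0, 0.0, 1.0]] -0.14007506811199127
side [[-0.999, 0.019, -0.048, 0.545], [-0.05, -0.525, 0.85, 0.954], [-0.009, 0.851, 0.525, 0.669], [0.0, 0.0, 0.0, 1.0]] -0.014541044933808393
{'time_s': 0.1, 'q': [-1.498, 0.181, 1.608, -0.0, 1.354, -0.206], 'dq': [-0.002, -0.002, -0.002, -0.002, -0.001, 0.0], 'joint_efforts': [0.001, -44.587, -35.224, -0.0, 0.004, 0.0], 'eef_pos': [0.158, -0.552, 0.23], 'eef_rot': [-0.001, 0.99, 0.139, 0.0], 'wrist_force': [0.482, -0.03, -0.464], 'torque': [-0.039, 0.059, -0.05], 'grasp_force': 0.0, 'opening': 0.997}
```

View pics/top0.png

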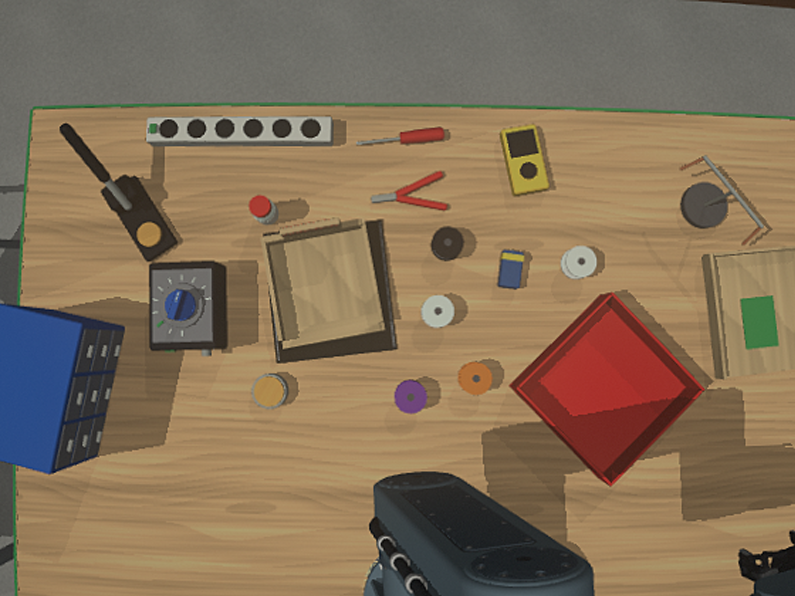

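View pics/side0.png

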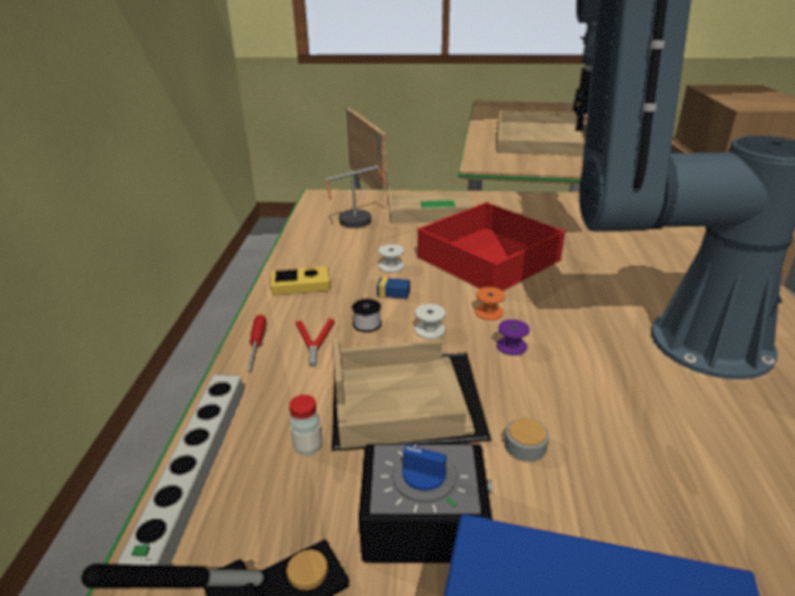

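Top view (scaled 1.42×) shows two white spools at (437,311) and (580,262) and a blue pack at (511,270). The possible confusions are purple spool (410,396), orange spool (475,378), black full spool (447,243), the blue cabinet and the blue dial. The dial is at (182,304), the tray at (328,287) on its mat, the red crate at (610,388).

```bash
cat >> h.py <<'E'
def blobs(c,m,amin=60):
    W=world_map(c);n,l,s,ce=cv2.connectedComponentsWithStats(m.astype(np.uint8))
    for i in range(1,n):
        if s[i,4]>amin:
            P=W[l==i];r=cv2.minAreaRect(P[:,:2].astype(np.float32)*1000)
            yield dict(px=ce[i].round(0),n=int(s[i,4]),med=np.median(P,0).round(3),zmax=np.percentile(P[:,2],95).round(3),rect=[np.round(x,1) for x in r],mask=l==i)
def hsv(c): return cv2.cvtColor(c["pixels"],cv2.COLOR_RGB2HSV).astype(int)
E
python3 - <<'E'
from h import *
c=dict(np.load("top0.npz"))
H=hsv(c);h,s,v=H[...,0],H[...,1],H[...,2];W=world_map(c)
z=W[...,2]
def show(n,m,a=60):
    for b in blobs(c,m,a): b.pop("mask");print(n,b)
show("white",(s<40)&(v>150)&(z>0.02))
show("blue",(abs(h-112)<12)&(s>120)&(z>0.015))
show("red",((h<6)|(h>174))&(s>150))
show("black",(v<60)&(z<0.012)&(z>-0.01),400)
show("purple/or",((abs(h-140)<12)|(abs(h-10)<5))&(s>100)&(z>.03))
show("green",(abs(h-65)<12)&(s>100),3)
# tall parts of tray
roi=np.zeros_like(z,bool);roi[145:262,175:290]=1
show("handle",roi&(z>0.085)&(z<.115),20)
show("walls",roi&(z>0.04)&(z<.115),20)
show("tray",roi&(z>0.006)&(z<.115)&(s>50),100)
show("station",(z>0.08)&(z<.1)&(np.arange(560)[None]<170),100)
save(c,"dial.png",(95,170,170,260),6)
save(c,"rub.png",(270,150,450,300),4)
E
```

```text
white {'px': array([171.,  91.]), 'n': 1095, 'med': array([0.885, 0.352, 0.041]), 'zmax': np.float64(0.045), 'rect': [array([781.6, 228.4]), array([638.5, 253.8]), np.float64(51.6)]}
white {'px': array([409., 184.]), 'n': 346, 'med': array([ 0.638, -0.29 ,  0.046]), 'zmax': np.float64(0.05), 'rect': [array([ 555.5, -136.4]), array([ 57. , 408.4]), np.float64(28.3)]}
white {'px': array([308., 219.]), 'n': 366, 'med': array([ 0.543, -0.023,  0.046]), 'zmax': np.float64(0.05), 'rect': [array([543.8, -24.1]), array([55.1, 55.6]), np.float64(0.7)]}
blue {'px': array([121., 214.]), 'n': 140, 'med': array([0.547, 0.444, 0.135]), 'zmax': np.float64(0.141), 'rect': [array([529. , 259.9]), array([412.7,  50.6]), np.float64(84.5)]}
blue {'px': array([132., 217.]), 'n': 98, 'med': array([0.54 , 0.423, 0.107]), 'zmax': np.float64(0.112), 'rect': [array([540.8, 422. ]), array([20.3, 50.2]), np.float64(72.8)]}
blue {'px': array([ 25., 270.]), 'n': 5537, 'med': array([0.412, 0.659, 0.201]), 'zmax': np.float64(0.205), 'rect': [array([376. , 404.4]), array([674.7, 272.7]), np.float64(85.2)]}
red {'px'
[... 2759 characters left out ...]
48.]), 'n': 111, 'med': array([0.719, 0.303, 0.091]), 'zmax': np.float64(0.095), 'rect': [array([717.7, 306.8]), array([19.5, 47.3]), np.float64(1.2)]}
tray {'px': array([227., 199.]), 'n': 6022, 'med': array([0.596, 0.194, 0.011]), 'zmax': np.float64(0.07), 'rect': [array([597.1, 191. ]), array([242.9, 216.1]), np.float64(12.2)]}
station {'px': array([130., 215.]), 'n': 2496, 'med': array([0.547, 0.43 , 0.094]), 'zmax': np.float64(0.099), 'rect': [array([547.2, 438.1]), array([161.5, 128.2]), np.float64(1.4)]}
station {'px': array([ 66., 277.]), 'n': 294, 'med': array([0.385, 0.597, 0.093]), 'zmax': np.float64(0.099), 'rect': [array([381.5, 597.3]), array([ 11.6, 256.8]), np.float64(78.6)]}
```

View pics/dial.png

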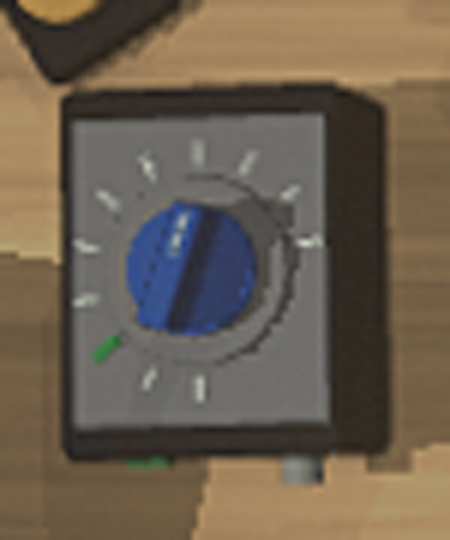

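View pics/rub.png

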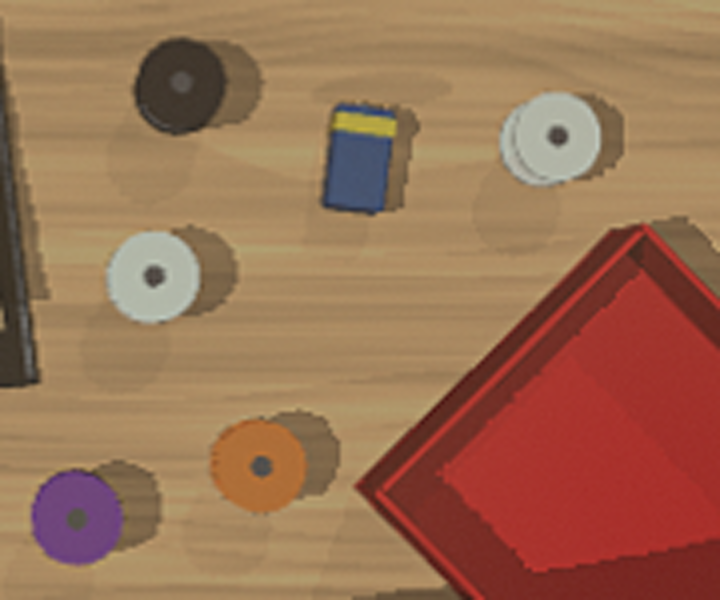

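Dial crop: the pointer is just right of the top mark, so about 3.4 rad, and the green mark is lower left at (107,347). Rubbish crop: the white spools at (154,276) and (558,135) and the blue pack with a yellow band at (360,160) are rubbish. Black, orange and purple spools are not. Now accurate poses.

```bash
cat >> h.py <<'E'
def top_pose(c,m,hgt,amin=60):
    """big contours of a mask, cast on the plane z=hgt: centre (mm), min-area rect"""
    cs,_=cv2.findContours(m.astype(np.uint8),cv2.RETR_EXTERNAL,cv2.CHAIN_APPROX_NONE)
    for k in cs:
        if cv2.contourArea(k)>amin:
            P=onplane(c,k.reshape(-1,2),hgt)[:,:2]*1000
            r=cv2.minAreaRect(P.astype(np.float32));ci=cv2.minEnclosingCircle(P.astype(np.float32))
            print("   px",k.reshape(-1,2).mean(0).round(),"rect",[np.round(x,1).tolist() for x in r],"circ",np.round(ci[0],1),round(ci[1],1))
E
python3 - <<'E'
from h import *
c=dict(np.load("top0.npz"))
H=hsv(c);h,s,v=H[...,0],H[...,1],H[...,2];W=world_map(c);z=W[...,2]
def roi(x0,y0,x1,y1):
    m=np.zeros_like(z,bool);m[y0:y1,x0:x1]=1;return m
print("spools");top_pose(c,(s<60)&(v>140)&(z>.03)&roi(280,150,440,250),.045)
print("pack");top_pose(c,(((abs(h-112)<14)&(s>80))|((abs(h-27)<6)&(s>120)))&(z>.012)&roi(340,165,380,210),.032)
print("packz",W[190,360])
print("dialtop");top_pose(c,(z>.128)&roi(105,195,150,235),.139,20)
print("disc");top_pose(c,(abs(h-112)<14)&(s>80)&roi(105,195,150,235),.109,20)
m=(z>.128)&roi(105,195,150,235);print("zs",np.percentile(z[m],[5,50,95]))
wp=m&(s<90)&(v>130);print("pointer",W[wp].mean(0) if wp.any() else None)
print("green",onplane(c,[[112.5,227.5]],.092))
print("station");top_pose(c,(z>.08)&(z<.15)&roi(90,170,170,260),.092)
print("crate rim");m=(z>.065)&((h<6)|(h>174))&(s>120)&roi(350,190,510,350);top_pose(c,m,.08)
print("handle");top_pose(c,(z>.09)&roi(195,150,255,175),.103,20)
print("mat");top_pose(c,(v<75)&(z<.01)&(z>-.01)&roi(180,150,285,262),.003,100)
for e in("tray+mat",):
    top_pose(c,((z>.05)|((v<75)))&roi(184,150,285,262),.003,100)
E
```

```text
spools
   px [308. 218.] rect [[543.8, -24.0], [55.0, 55.0], 0.5] circ [543.9 -23.4] 29.5
   px [409. 184.] rect [[638.8, -289.9], [56.1, 57.2], 0.6] circ [ 639.  -290.5] 29.5
pack
   px [360. 187.] rect [[623.8, -160.7], [41.2, 66.5], 83.5] circ [ 624.1 -160.4] 36.7
packz [ 0.6213886  -0.16180942  0.0314124 ]
dialtop
   px [124. 214.] rect [[546.0, 436.3], [17.5, 53.7], 70.6] circ [546.3 437. ] 26.9
disc
   px [131. 216.] rect [[541.2, 423.2], [24.1, 53.2], 71.9] circ [544.9 434.7] 26.6
   px [122. 213.] rect [[549.9, 452.0], [25.5, 54.0], 72.8] circ [547.7 444.6] 27.1
zs [0.13045432 0.13631917 0.14242492]
pointer [0.56023836 0.43475873 0.13851031]
green [[0.51335943 0.47806254 0.092     ]]
station
   px [129. 215.] rect [[546.8, 436.4], [160.9, 125.9], 1.7] circ [546.4 435.3] 99.1
crate rim
   px [427. 273.] rect [[403.9, -335.2], [252.5, 251.9], 44.4] circ [ 403.9 -336.1] 174.6
handle
   px [218. 159.] rect [[688.9, 208.9], [15.7, 109.1], 11.4] circ [689.3 209. ] 54.6
mat
   px [253. 219.] rect [[580.8, 181.0], [248.3, 227.6], 7.3] circ [580.9 181.5] 167.5
   px [244. 203.] rect [[588.0, 184.7], [263.5, 233.3], 7.3] circ [580.9 181.5] 167.5
```

Measured positions:
- **Dial:** centre (0.5465, 0.436), bar along -19.4°, so about 3.51 rad. It needs about +2.61 rad about world z.
- **Mat:** centre (0.581, 0.181), yaw 7.3°.
- **Tray:** centre (0.592, 0.190), yaw about 11°.

Moving above the dial.

>>> carry_out(
  plan=[
    [[0.013, 0.033, 0, 0, 0, -0.02, 1], [0.026, 0.066, 0, 0, 0, -0.04, 1], [0.039, 0.099, 0, 0, 0, -0.06, 1], [0.052, 0.132, 0, 0, 0, -0.08, 1], [0.065, 0.165, 0, 0, 0, -0.1, 1]],
  ],
)

```text
time_s: 0.52
eef_pos: [0.2234, -0.3859, 0.2307]
eef_rot: [-0.001, 0.996, 0.088, -0.0]
wrist_force: [1.2, -0.4, -0.1]
opening: 1.0
grasp_force: 0.0
```

>>> carry_out(
  plan=[
    [[0.013, 0.033, 0, 0, 0, -0.02, 1], [0.026, 0.066, 0, 0, 0, -0.04, 1], [0.039, 0.099, 0, 0, 0, -0.06, 1], [0.052, 0.132, 0, 0, 0, -0.08, 1], [0.065, 0.165, 0, 0, 0, -0.1, 1]],
  ],
)

```text
time_s: 0.93
eef_pos: [0.2883, -0.221, 0.231]
eef_rot: [-0.0, 0.999, 0.039, -0.0]
wrist_force: [1.4, 0.4, -0.4]
opening: 0.999
grasp_force: 0.0
```

>>> carry_out(
  plan=[
    [[0.013, 0.033, 0, 0, 0, -0.02, 1], [0.026, 0.066, 0, 0, 0, -0.04, 1], [0.039, 0.099, 0, 0, 0, -0.06, 1], [0.052, 0.132, 0, 0, 0, -0.08, 1], [0.065, 0.165, 0, 0, 0, -0.1, 1]],
  ],
)

```text
time_s: 1.35
eef_pos: [0.3533, -0.056, 0.2313]
eef_rot: [0.0, 1.0, -0.011, 0.0]
wrist_force: [0.5, -0.7, -0.6]
opening: 1.006
grasp_force: 0.0
```

>>> carry_out(
  plan=[
    [[0.013, 0.033, 0, 0, 0, -0.02, 1], [0.026, 0.066, 0, 0, 0, -0.04, 1], [0.039, 0.099, 0, 0, 0, -0.06, 1], [0.052, 0.132, 0, 0, 0, -0.08, 1], [0.065, 0.165, 0, 0, 0, -0.1, 1]],
  ],
)

```text
time_s: 1.77
eef_pos: [0.4183, 0.1092, 0.2311]
eef_rot: [0.0, 0.998, -0.061, 0.0]
wrist_force: [0.7, -0.7, -0.6]
opening: 0.997
grasp_force: 0.0
```

>>> carry_out(
  plan=[
    [[0.013, 0.033, 0, 0, 0, -0.02, 1], [0.026, 0.066, 0, 0, 0, -0.04, 1], [0.039, 0.099, 0, 0, 0, -0.06, 1], [0.052, 0.132, 0, 0, 0, -0.08, 1], [0.065, 0.165, 0, 0, 0, -0.1, 1]],
  ],
)

```text
time_s: 2.18
eef_pos: [0.4833, 0.274, 0.2307]
eef_rot: [0.0, 0.994, -0.111, -0.0]
wrist_force: [0.7, -1.4, 0.9]
opening: 1.001
grasp_force: 0.0
```

>>> carry_out(
  plan=[
    [[0.013, 0.033, 0, 0, 0, -0.02, 1], [0.026, 0.066, 0, 0, 0, -0.04, 1], [0.039, 0.099, 0, 0, 0, -0.06, 1], [0.052, 0.132, 0, 0, 0, -0.08, 1], [0.064, 0.163, 0, 0, 0, -0.118, 1]],
  ],
)

```text
time_s: 2.6
eef_pos: [0.5473, 0.437, 0.2304]
eef_rot: [0.0, 0.986, -0.169, -0.0]
wrist_force: [0.7, -1.2, 0.7]
opening: 0.996
grasp_force: 0.0
```

>>> carry_out(
  plan=[
    [[0, 0, -0.035, 0, 0, 0, 1], [0, 0, -0.07, 0, 0, 0, 1], [0, 0, -0.095, 0, 0, 0, 1], [0, 0, -0.108, 0, 0, 0, 1], [0, 0, -0.115, 0, 0, 0, 1]],
  ],
)

```text
time_s: 3.02
eef_pos: [0.5456, 0.4343, 0.1128]
eef_rot: [0.002, 0.986, -0.169, -0.002]
wrist_force: [-0.3, -0.2, 0.4]
opening: 1.003
grasp_force: 0.0
```

>>> carry_out(
  plan=[
    [[0, 0, 0, 0, 0, 0, 0], [0, 0, 0, 0, 0, 0, 0], [0, 0, 0, 0, 0, 0, 0], [0, 0, 0, 0, 0, 0, 0], [0, 0, 0, 0, 0, 0, 0]],
  ],
)

```text
time_s: 3.43
eef_pos: [0.5482, 0.4356, 0.1183]
eef_rot: [-0.001, 0.986, -0.169, 0.001]
wrist_force: [0.2, -0.1, -1.0]
opening: 0.303
grasp_force: 0.0
```

>>> carry_out(
  plan=[
    [[0, 0, 0, 0, 0, 0, 0], [0, 0, 0, 0, 0, 0, 0], [0, 0, 0, 0, 0, 0, 0], [0, 0, 0, 0, 0, 0, 0], [0, 0, 0, 0, 0, 0, 0]],
  ],
)

```text
time_s: 3.85
eef_pos: [0.5493, 0.4378, 0.1186]
eef_rot: [-0.003, 0.986, -0.169, 0.002]
wrist_force: [4.6, 8.0, 0.5]
opening: 0.147
grasp_force: 60.6
```

>>> carry_out(
  plan=[
    [[0, 0, 0, 0, 0, 0.104, 0], [0, 0, 0, 0, 0, 0.208, 0], [0, 0, 0, 0, 0, 0.313, 0], [0, 0, 0, 0, 0, 0.417, 0], [0, 0, 0, 0, 0, 0.522, 0]],
  ],
)

```text
time_s: 4.27
eef_pos: [0.5494, 0.4383, 0.1186]
eef_rot: [-0.003, 0.996, 0.094, 0.004]
wrist_force: [4.7, 10.6, -1.2]
opening: 0.146
grasp_force: 60.5
```

>>> carry_out(
  plan=[
    [[0, 0, 0, 0, 0, 0.104, 0], [0, 0, 0, 0, 0, 0.208, 0], [0, 0, 0, 0, 0, 0.313, 0], [0, 0, 0, 0, 0, 0.417, 0], [0, 0, 0, 0, 0, 0.522, 0]],
  ],
)

```text
time_s: 4.68
eef_pos: [0.5493, 0.4388, 0.1186]
eef_rot: [-0.002, 0.938, 0.348, 0.004]
wrist_force: [5.0, 12.1, -1.8]
opening: 0.142
grasp_force: 60.5
```

>>> carry_out(
  plan=[
    [[0, 0, 0, 0, 0, 0.104, 0], [0, 0, 0, 0, 0, 0.208, 0], [0, 0, 0, 0, 0, 0.313, 0], [0, 0, 0, 0, 0, 0.417, 0], [0, 0, 0, 0, 0, 0.522, 0]],
  ],
)

```text
time_s: 5.1
eef_pos: [0.549, 0.4392, 0.1187]
eef_rot: [-0.001, 0.816, 0.578, 0.005]
wrist_force: [3.7, 12.4, -1.7]
opening: 0.15
grasp_force: 60.5
```

>>> carry_out(
  plan=[
    [[0, 0, 0, 0, 0, 0.104, 0], [0, 0, 0, 0, 0, 0.208, 0], [0, 0, 0, 0, 0, 0.313, 0], [0, 0, 0, 0, 0, 0.417, 0], [0, 0, 0, 0, 0, 0.522, 0]],
  ],
)

```text
time_s: 5.52
eef_pos: [0.5485, 0.4394, 0.1186]
eef_rot: [-0.001, 0.639, 0.769, 0.005]
wrist_force: [1.4, 12.2, 0.2]
opening: 0.144
grasp_force: 60.7
```

>>> carry_out(
  plan=[
    [[0, 0, 0, 0, 0, 0.104, 0], [0, 0, 0, 0, 0, 0.208, 0], [0, 0, 0, 0, 0, 0.313, 0], [0, 0, 0, 0, 0, 0.417, 0], [0, 0, 0, 0, 0, 0.522, 0]],
  ],
)

```text
time_s: 5.93
eef_pos: [0.548, 0.4392, 0.1186]
eef_rot: [0.0, 0.419, 0.908, 0.004]
wrist_force: [0.1, 12.4, 0.7]
opening: 0.149
grasp_force: 60.8
```

>>> carry_out(
  plan=[
    [[0, 0, 0, 0, 0, 0, 0], [0, 0, 0, 0, 0, 0, 0], [0, 0, 0, 0, 0, 0, 0], [0, 0, 0, 0, 0, 0, 1], [0, 0, 0, 0, 0, 0, 1]],
  ],
)

```text
time_s: 6.35
eef_pos: [0.5473, 0.4355, 0.117]
eef_rot: [0.0, 0.422, 0.907, 0.0]
wrist_force: [0.1, -0.2, 0.2]
opening: 0.42
grasp_force: 0.0
```

>>> carry_out(
  plan=[
    [[0, 0, 0, 0, 0, 0, 1], [0, 0, 0, 0, 0, 0, 1], [0, 0, 0.03, 0, 0, 0, 1], [0, 0, 0.07, 0, 0, 0, 1], [0, 0, 0.11, 0, 0, 0, 1]],
  ],
)

```text
time_s: 6.77
eef_pos: [0.5464, 0.4342, 0.2257]
eef_rot: [-0.001, 0.422, 0.907, -0.002]
wrist_force: [0.6, 1.1, 1.0]
opening: 0.998
grasp_force: 0.0
```

>>> carry_out(
  plan=[
    [[0, -0.04, 0, 0, 0, 0, 1], [0, -0.08, 0, 0, 0, 0, 1], [0, -0.12, 0, 0, 0, 0, 1], [0, -0.16, 0, 0, 0, 0, 1], [0, -0.2, 0, 0, 0, 0, 1]],
  ],
)

```text
time_s: 7.18
eef_pos: [0.5468, 0.2332, 0.2263]
eef_rot: [0.0, 0.422, 0.907, -0.0]
wrist_force: [-0.1, -0.0, 0.2]
opening: 1.001
grasp_force: 0.0
```

```bash
cat > scan.py <<'E'
from h import *
import sys
c=camera("top");np.savez("last.npz",**c)
H=hsv(c);h,s,v=H[...,0],H[...,1],H[...,2];z=world_map(c)[...,2]
print("white");top_pose(c,(s<60)&(v>140)&(z>.015)&(z<.12),.045,40)
print("blue");top_pose(c,(abs(h-112)<14)&(s>80)&(z>.012)&(z<.3),.032,40)
r=np.zeros_like(z,bool);r[190:240,100:155]=1
print("dial");top_pose(c,(z>.128)&(z<.16)&r,.138,20)
if len(sys.argv)>1: save(c,sys.argv[1],s=1.42)
E
python3 scan.py top1.png
```

```text
white
   px [308. 224.] rect [[527.3, -19.9], [27.9, 39.3], 14.5] circ [527.8 -20.5] 21.4
   px [409. 183.] rect [[638.8, -289.9], [56.1, 57.2], 0.6] circ [ 639.  -290.5] 29.5
   px [168.  90.] rect [[885.6, 359.8], [355.6, 48.3], 89.7] circ [884.7 359.8] 178.9
blue
   px [ 38. 269.] rect [[382.5, 722.7], [255.6, 307.5], 79.8] circ [398.6 717.3] 182.0
   px [122. 216.] rect [[547.2, 477.6], [57.3, 36.3], 10.0] circ [548.8 467.3] 29.3
dial
   px [121. 215.] rect [[542.1, 440.8], [16.5, 43.7], 39.0] circ [544.3 442.3] 22.0
```

View pics/top1.png

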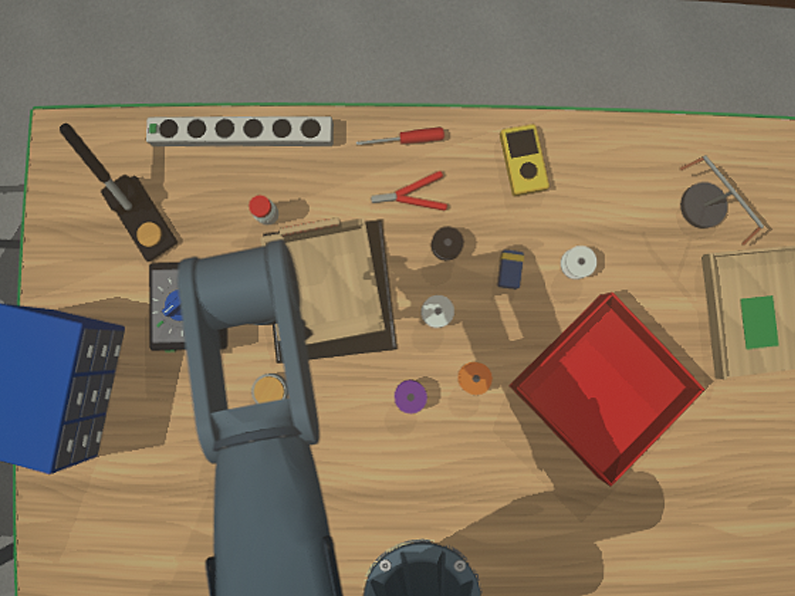

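Dial bar now lies at 129°, which is about 0.92 rad, so step 1 is done. The view shows only the same three rubbish items, spools at (437,311) and (580,262) and the pack at (511,268). Going for the near spool.

>>> carry_out(
  plan=[
    [[0, -0.04, 0, 0, 0, -0.1, 1], [0, -0.08, 0, 0, 0, -0.2, 1], [0, -0.12, 0, 0, 0, -0.3, 1], [0, -0.16, 0, 0, 0, -0.4, 1], [0, -0.2, 0, 0, 0, -0.51, 1]],
  ],
)

```text
time_s: 7.65
eef_pos: [0.5468, 0.0332, 0.2265]
eef_rot: [0.0, 0.639, 0.769, -0.0]
wrist_force: [0.8, -0.6, -0.8]
opening: 0.998
grasp_force: 0.0
```

>>> carry_out(
  plan=[
    [[-0.003, -0.035, 0, 0, 0, 0, 1], [-0.003, -0.058, -0.02, 0, 0, 0, 1], [-0.003, -0.058, -0.05, 0, 0, 0, 1], [-0.003, -0.058, -0.08, 0, 0, 0, 1], [-0.003, -0.058, -0.11, 0, 0, 0, 1]],
  ],
)

```text
time_s: 8.07
eef_pos: [0.5443, -0.024, 0.1156]
eef_rot: [0.001, 0.638, 0.77, 0.0]
wrist_force: [0.2, -0.6, -1.0]
opening: 1.003
grasp_force: 0.0
```

>>> carry_out(
  plan=[
    [[0, 0, 0, 0, 0, 0, 1], [0, 0, 0, 0, 0, 0, 1], [0, 0, 0, 0, 0, 0, 1], [0, 0, 0, 0, 0, 0, 1], [0, 0, 0, 0, 0, 0, 1]],
  ],
)

```text
time_s: 8.48
eef_pos: [0.5458, -0.023, 0.1186]
eef_rot: [0.002, 0.637, 0.771, 0.001]
wrist_force: [-0.0, -0.1, -0.2]
opening: 1.001
grasp_force: 0.0
```

>>> carry_out(
  plan=[
    [[-0.001, 0, -0.03, 0, 0, 0, 1], [-0.001, 0, -0.06, 0, 0, 0, 1], [-0.001, 0, -0.09, 0, 0, 0, 1], [-0.001, 0, -0.103, 0, 0, 0, 1], [-0.001, 0, -0.106, 0, 0, 0, 1]],
  ],
)

```text
time_s: 8.9
eef_pos: [0.5417, -0.0223, 0.0085]
eef_rot: [-0.002, 0.637, 0.771, -0.001]
wrist_force: [-0.6, 0.1, -1.5]
opening: 1.0
grasp_force: 0.0
```

>>> carry_out(
  plan=[
    [[0, 0, 0, 0, 0, 0, 0], [0, 0, 0, 0, 0, 0, 0], [0, 0, 0, 0, 0, 0, 0], [0, 0, 0, 0, 0, 0, 0], [0, 0, 0, 0, 0, 0, 0]],
  ],
)

```text
time_s: 9.32
eef_pos: [0.5452, -0.0232, 0.0128]
eef_rot: [0.002, 0.637, 0.771, 0.001]
wrist_force: [-1.5, -0.1, 5.4]
opening: 0.673
grasp_force: 62.8
```

>>> carry_out(
  plan=[
    [[0, 0, 0, 0, 0, 0, 0], [0, 0, 0, 0, 0, 0, 0], [0, 0, 0.03, 0, 0, 0, 0], [0, 0, 0.06, 0, 0, 0, 0], [0, 0, 0.1, 0, 0, 0, 0]],
  ],
)

```text
time_s: 9.73
eef_pos: [0.5421, -0.0225, 0.1108]
eef_rot: [-0.001, 0.637, 0.771, -0.001]
wrist_force: [2.0, -1.1, -1.0]
opening: 0.674
grasp_force: 63.9
```

>>> carry_out(
  plan=[
    [[0.017, 0.034, 0, 0, 0, 0, 0], [0.035, 0.068, 0, 0, 0, 0, 0], [0.052, 0.102, 0, 0, 0, 0, 0], [0.07, 0.137, 0, 0, 0, 0, 0], [0.087, 0.17, 0, 0, 0, 0, 0]],
  ],
)

```text
time_s: 10.15
eef_pos: [0.6318, 0.1492, 0.1125]
eef_rot: [0.001, 0.637, 0.771, 0.001]
wrist_force: [0.8, -0.2, 0.0]
opening: 0.672
grasp_force: 63.9
```

>>> carry_out(
  plan=[
    [[0, 0, 0, 0, 0, 0, 0], [0, 0, -0.03, 0, 0, 0, 0], [0, 0, -0.06, 0, 0, 0, 0], [0, 0, -0.08, 0, 0, 0, 0], [0, 0, -0.088, 0, 0, 0, 0]],
  ],
)

```text
time_s: 10.57
eef_pos: [0.6275, 0.147, 0.0207]
eef_rot: [-0.002, 0.637, 0.771, -0.002]
wrist_force: [-25.6, -4.4, 55.5]
opening: 0.674
grasp_force: 68.5
```

>>> carry_out(
  plan=[
    [[0, 0, 0, 0, 0, 0, 0], [0, 0, 0, 0, 0, 0, 0.82], [0, 0, 0, 0, 0, 0, 0.82], [0, 0, 0, 0, 0, 0, 0.82], [0, 0, 0, 0, 0, 0, 0.82]],
  ],
)

```text
time_s: 10.98
eef_pos: [0.631, 0.1471, 0.0234]
eef_rot: [0.001, 0.637, 0.771, 0.001]
wrist_force: [0.1, -0.6, -1.3]
opening: 0.823
grasp_force: 0.0
```

>>> carry_out(
  plan=[
    [[0, 0, 0.02, 0, 0, 0, 0.82], [0, 0, 0.05, 0, 0, 0, 0.82], [0, 0, 0.09, 0, 0, 0, 0.82], [0, 0, 0.13, 0, 0, 0, 1], [0, 0, 0.17, 0, 0, 0, 1]],
  ],
)

```text
time_s: 11.4
eef_pos: [0.6302, 0.1472, 0.1945]
eef_rot: [0.0, 0.637, 0.771, 0.0]
wrist_force: [1.2, -0.9, 0.7]
opening: 0.998
grasp_force: 0.0
```

>>> carry_out(
  plan=[
    [[-0.03, -0.03, 0, 0, 0, 0, 1], [-0.06, -0.06, 0, 0, 0, 0, 1], [-0.09, -0.09, 0, 0, 0, 0, 1], [-0.12, -0.12, 0, 0, 0, 0, 1], [-0.15, -0.15, 0, 0, 0, 0, 1]],
  ],
)

```text
time_s: 11.82
eef_pos: [0.4819, -0.0011, 0.1929]
eef_rot: [0.001, 0.637, 0.771, 0.0]
wrist_force: [0.7, -1.7, 0.5]
opening: 1.004
grasp_force: 0.0
```

```bash
python3 scan.py
```

```text
white
   px [408. 183.] rect [[638.8, -289.9], [56.1, 57.2], 0.6] circ [ 639.6 -289.7] 30.1
   px [243. 184.] rect [[631.5, 148.6], [60.8, 57.9], 0.5] circ [631.3 147.9] 31.7
   px [164.  90.] rect [[885.6, 359.8], [355.6, 48.3], 89.7] circ [884.7 359.8] 178.9
blue
   px [ 40. 274.] rect [[382.9, 723.4], [256.1, 307.6], 79.4] circ [398.6 717.3] 182.0
   px [126. 215.] rect [[550.1, 460.9], [58.2, 57.3], 72.8] circ [548.5 463.9] 32.4
   px [359. 192.] rect [[614.8, -158.9], [38.4, 48.1], 83.3] circ [ 614.9 -158.8] 29.6
dial
   px [123. 214.] rect [[545.7, 437.3], [15.3, 53.5], 39.0] circ [545.8 437.5] 26.9
```

>>> carry_out(
  plan=[
    [[0.016, -0.029, 0, 0, 0, -0.036, 1], [0.032, -0.058, 0, 0, 0, -0.072, 1], [0.048, -0.087, 0, 0, 0, -0.108, 1], [0.064, -0.116, 0, 0, 0, -0.144, 1], [0.08, -0.145, 0, 0, 0, -0.18, 1]],
  ],
)

```text
time_s: 12.28
eef_pos: [0.5639, -0.1469, 0.1931]
eef_rot: [0.001, 0.704, 0.71, 0.0]
wrist_force: [0.8, 0.1, 0.1]
opening: 1.004
grasp_force: 0.0
```

>>> carry_out(
  plan=[
    [[0.016, -0.029, 0, 0, 0, -0.036, 1], [0.032, -0.058, 0, 0, 0, -0.072, 1], [0.048, -0.087, 0, 0, 0, -0.108, 1], [0.064, -0.116, 0, 0, 0, -0.144, 1], [0.077, -0.144, 0, 0, 0, -0.18, 1]],
  ],
)

```text
time_s: 12.7
eef_pos: [0.6411, -0.291, 0.1928]
eef_rot: [0.001, 0.765, 0.644, 0.0]
wrist_force: [-0.3, 0.1, 1.3]
opening: 0.997
grasp_force: 0.0
```

>>> carry_out(
  plan=[
    [[0, 0, -0.03, 0, 0, 0, 1], [0, 0, -0.06, 0, 0, 0, 1], [0, 0, -0.09, 0, 0, 0, 1], [0, 0, -0.105, 0, 0, 0, 1], [0, 0, -0.11, 0, 0, 0, 1]],
  ],
)

```text
time_s: 13.12
eef_pos: [0.6381, -0.2879, 0.0786]
eef_rot: [-0.003, 0.765, 0.644, -0.001]
wrist_force: [0.1, -0.2, -0.3]
opening: 1.001
grasp_force: 0.0
```

>>> carry_out(
  plan=[
    [[0, 0, 0, 0, 0, 0, 1], [0, 0, 0, 0, 0, 0, 1], [0, 0, 0, 0, 0, 0, 1], [0, 0, 0, 0, 0, 0, 1], [0, 0, 0, 0, 0, 0, 1]],
  ],
)

```text
time_s: 13.53
eef_pos: [0.6409, -0.2896, 0.0843]
eef_rot: [0.001, 0.765, 0.645, 0.0]
wrist_force: [0.2, -0.1, -0.7]
opening: 1.003
grasp_force: 0.0
```

>>> carry_out(
  plan=[
    [[-0.001, 0, -0.025, 0, 0, 0, 1], [-0.001, 0, -0.05, 0, 0, 0, 1], [-0.001, 0, -0.065, 0, 0, 0, 1], [-0.001, 0, -0.07, 0, 0, 0, 1], [-0.001, 0, -0.072, 0, 0, 0, 1]],
  ],
)

```text
time_s: 13.95
eef_pos: [0.6383, -0.2886, 0.0091]
eef_rot: [-0.001, 0.765, 0.645, -0.0]
wrist_force: [0.2, 1.1, 0.3]
opening: 1.001
grasp_force: 0.0
```

>>> carry_out(
  plan=[
    [[0, 0, 0, 0, 0, 0, 0], [0, 0, 0, 0, 0, 0, 0], [0, 0, 0, 0, 0, 0, 0], [0, 0, 0, 0, 0, 0, 0], [0, 0, 0, 0, 0, 0, 0]],
  ],
)

```text
time_s: 14.37
eef_pos: [0.6404, -0.29, 0.0126]
eef_rot: [0.002, 0.765, 0.645, 0.001]
wrist_force: [1.2, 0.5, 5.5]
opening: 0.676
grasp_force: 63.7
```

>>> carry_out(
  plan=[
    [[0, 0, 0, 0, 0, 0, 0], [0, 0, 0, 0, 0, 0, 0], [0, 0, 0.04, 0, 0, 0, 0], [0, 0, 0.08, 0, 0, 0, 0], [0, 0, 0.12, 0, 0, 0, 0]],
  ],
)

```text
time_s: 14.78
eef_pos: [0.6382, -0.2886, 0.1308]
eef_rot: [-0.001, 0.765, 0.645, -0.0]
wrist_force: [1.6, -0.7, 0.5]
opening: 0.675
grasp_force: 64.1
```

>>> carry_out(
  plan=[
    [[-0.002, 0.036, 0, 0, 0, 0.024, 0], [-0.004, 0.072, 0, 0, 0, 0.048, 0], [-0.006, 0.108, 0, 0, 0, 0.072, 0], [-0.008, 0.144, 0, 0, 0, 0.096, 0], [-0.01, 0.18, 0, 0, 0, 0.12, 0]],
  ],
)

```text
time_s: 15.2
eef_pos: [0.6286, -0.1076, 0.1308]
eef_rot: [0.0, 0.724, 0.689, 0.0]
wrist_force: [1.1, 0.4, -0.6]
opening: 0.675
grasp_force: 64.1
```

>>> carry_out(
  plan=[
    [[-0.002, 0.036, 0, 0, 0, 0.024, 0], [-0.004, 0.072, 0, 0, 0, 0.048, 0], [-0.006, 0.108, 0, 0, 0, 0.072, 0], [-0.008, 0.144, 0, 0, 0, 0.096, 0], [-0.01, 0.18, 0, 0, 0, 0.12, 0]],
  ],
)

```text
time_s: 15.62
eef_pos: [0.6186, 0.0726, 0.1308]
eef_rot: [0.0, 0.682, 0.732, 0.0]
wrist_force: [0.0, -0.5, 0.2]
opening: 0.676
grasp_force: 64.1
```

>>> carry_out(
  plan=[
    [[-0.002, 0.036, 0, 0, 0, 0.024, 0], [-0.004, 0.072, 0, 0, 0, 0.048, 0], [-0.006, 0.108, 0, 0, 0, 0.072, 0], [-0.008, 0.144, 0, 0, 0, 0.096, 0], [-0.009, 0.175, 0, 0, 0, 0.12, 0]],
  ],
)

```text
time_s: 16.03
eef_pos: [0.6093, 0.2484, 0.1307]
eef_rot: [0.0, 0.636, 0.772, 0.0]
wrist_force: [0.3, 0.2, -1.0]
opening: 0.676
grasp_force: 64.1
```

>>> carry_out(
  plan=[
    [[0, 0, 0, 0, 0, 0, 0], [0, 0, -0.03, 0, 0, 0, 0], [0, 0, -0.06, 0, 0, 0, 0], [0, 0, -0.08, 0, 0, 0, 0], [0, 0, -0.09, 0, 0, 0, 0]],
  ],
)

```text
time_s: 16.45
eef_pos: [0.6076, 0.2452, 0.0369]
eef_rot: [-0.002, 0.637, 0.771, -0.002]
wrist_force: [-1.6, 0.0, -1.0]
opening: 0.673
grasp_force: 64.1
```

>>> carry_out(
  plan=[
    [[0, 0, -0.005, 0, 0, 0, 0], [0, 0, -0.01, 0, 0, 0, 0], [0, 0, -0.014, 0, 0, 0, 0], [0, 0, -0.016, 0, 0, 0, 0], [0, 0, -0.017, 0, 0, 0, 0]],
  ],
)

```text
time_s: 16.87
eef_pos: [0.6106, 0.2459, 0.0241]
eef_rot: [0.0, 0.637, 0.771, 0.001]
wrist_force: [0.2, 0.4, -0.5]
opening: 0.674
grasp_force: 64.1
```

>>> carry_out(
  plan=[
    [[0, 0, 0, 0, 0, 0, 0.82], [0, 0, 0, 0, 0, 0, 0.82], [0, 0, 0, 0, 0, 0, 0.82], [0, 0, 0.03, 0, 0, 0, 0.82], [0, 0, 0.06, 0, 0, 0, 0.82]],
  ],
)

```text
time_s: 17.28
eef_pos: [0.6079, 0.2454, 0.0817]
eef_rot: [-0.002, 0.637, 0.771, -0.002]
wrist_force: [0.4, 1.3, -0.2]
opening: 0.822
grasp_force: 0.0
```

>>> carry_out(
  plan=[
    [[0, 0, 0.04, 0, 0, 0, 0.9], [0, 0, 0.08, 0, 0, 0, 1], [0, 0, 0.11, 0, 0, 0, 1], [0, -0.03, 0.11, 0, 0, 0.08, 1], [0, -0.06, 0.11, 0, 0, 0.17, 1]],
  ],
)

```text
time_s: 17.7
eef_pos: [0.6117, 0.1869, 0.1975]
eef_rot: [0.003, 0.566, 0.824, 0.002]
wrist_force: [1.3, -0.3, -1.1]
opening: 0.998
grasp_force: 0.0
```

>>> carry_out(
  plan=[
    [[0, -0.04, 0, 0, 0, 0.1, 1], [0, -0.08, 0, 0, 0, 0.2, 1], [0, -0.12, 0, 0, 0, 0.3, 1], [0, -0.15, 0, 0, 0, 0.4, 1], [0, -0.18, 0, 0, 0, 0.5, 1]],
  ],
)

```text
time_s: 18.12
eef_pos: [0.6098, 0.0039, 0.1939]
eef_rot: [0.0, 0.346, 0.938, 0.0]
wrist_force: [0.9, -0.1, 0.2]
opening: 0.997
grasp_force: 0.0
```

>>> carry_out(
  plan=[
    [[-0.03, 0, 0, 0, 0, 0.12, 1], [-0.06, 0, 0, 0, 0, 0.24, 1], [-0.09, 0, 0, 0, 0, 0.36, 1], [-0.12, 0, 0, 0, 0, 0.48, 1], [-0.15, 0, 0, 0, 0, 0.6, 1]],
  ],
)

```text
time_s: 18.53
eef_pos: [0.4586, 0.0058, 0.1934]
eef_rot: [0.0, 0.053, 0.999, -0.0]
wrist_force: [-0.4, 0.0, 0.0]
opening: 0.997
grasp_force: 0.0
```

```bash
python3 scan.py; python3 -c "
from bench import get_obs;o=get_obs();print(o['eef_pos'],o['eef_rot'],o['q'])"
```

```text
white
   px [206. 193.] rect [[608.2, 245.7], [58.1, 58.2], 0.5] circ [606.9 245.7] 32.1
   px [244. 184.] rect [[632.9, 147.3], [58.0, 57.7], 45.8] circ [631.9 147.5] 31.0
   px [164.  90.] rect [[885.6, 359.8], [355.6, 48.3], 89.7] circ [884.7 359.8] 178.9
blue
   px [ 40. 273.] rect [[382.9, 723.4], [256.1, 307.6], 79.4] circ [398.6 717.3] 182.0
   px [126. 215.] rect [[550.1, 460.9], [58.2, 57.3], 72.7] circ [548.5 463.9] 32.4
   px [359. 192.] rect [[614.9, -158.9], [37.9, 47.8], 82.6] circ [ 615.2 -159.8] 28.7
dial
   px [123. 214.] rect [[545.6, 437.2], [16.1, 53.4], 40.2] circ [545.8 437.5] 26.9
[0.45310411 0.00695227 0.19200261] [-2.90885799e-03  4.77336574e-02  9.98855838e-01  2.26245462e-04] [-2.47115499e-01 -5.37292966e-02  1.93817920e+00 -7.43602346e-04
  1.26293494e+00 -1.72218043e+00]
```

>>> carry_out(
  plan=[
    [[0.029, -0.029, 0, 0, 0, 0, 1], [0.058, -0.058, 0, 0, 0, 0, 1], [0.087, -0.087, 0, 0, 0, 0, 1], [0.116, -0.116, 0, 0, 0, -0.01, 1], [0.145, -0.145, 0, 0, 0, -0.02, 1]],
  ],
)

```text
time_s: 19.0
eef_pos: [0.6063, -0.1406, 0.1938]
eef_rot: [0.001, 0.066, 0.998, -0.0]
wrist_force: [0.3, 0.5, -0.1]
opening: 0.999
grasp_force: 0.0
```

>>> carry_out(
  plan=[
    [[0.018, -0.021, 0, 0, 0, 0, 1], [0.018, -0.021, -0.04, 0, 0, 0, 1], [0.018, -0.021, -0.08, 0, 0, 0, 1], [0.018, -0.021, -0.11, 0, 0, 0, 1], [0.018, -0.021, -0.12, 0, 0, 0, 1]],
  ],
)

```text
time_s: 19.42
eef_pos: [0.6195, -0.1588, 0.0676]
eef_rot: [-0.004, 0.066, 0.998, 0.002]
wrist_force: [-1.1, 0.6, -1.5]
opening: 1.001
grasp_force: 0.0
```

>>> carry_out(
  plan=[
    [[0, 0, 0, 0, 0, 0, 1], [0, 0, 0, 0, 0, 0, 1], [0, 0, 0, 0, 0, 0, 1], [0, 0, 0, 0, 0, 0, 1], [0, 0, 0, 0, 0, 0, 1]],
  ],
)

```text
time_s: 19.83
eef_pos: [0.6245, -0.1606, 0.0759]
eef_rot: [0.002, 0.065, 0.998, -0.001]
wrist_force: [0.6, -1.0, -0.2]
opening: 1.001
grasp_force: 0.0
```

>>> carry_out(
  plan=[
    [[0, 0, -0.025, 0, 0, 0, 1], [0, 0, -0.045, 0, 0, 0, 1], [0, 0, -0.058, 0, 0, 0, 1], [0, 0, -0.066, 0, 0, 0, 1], [0, 0, -0.068, 0, 0, 0, 1]],
  ],
)

```text
time_s: 20.25
eef_pos: [0.6223, -0.1598, 0.0042]
eef_rot: [-0.001, 0.065, 0.998, 0.0]
wrist_force: [-0.0, -0.1, -0.2]
opening: 0.996
grasp_force: 0.0
```

>>> carry_out(
  plan=[
    [[0, 0, 0, 0, 0, 0, 0], [0, 0, 0, 0, 0, 0, 0], [0, 0, 0, 0, 0, 0, 0], [0, 0, 0, 0, 0, 0, 0], [0, 0, 0, 0, 0, 0, 0]],
  ],
)

```text
time_s: 20.67
eef_pos: [0.624, -0.1606, 0.0067]
eef_rot: [0.001, 0.065, 0.998, -0.0]
wrist_force: [2.6, -0.6, 9.8]
opening: 0.456
grasp_force: 63.2
```

>>> carry_out(
  plan=[
    [[0, 0, 0, 0, 0, 0, 0], [0, 0, 0, 0, 0, 0, 0], [0, 0, 0.04, 0, 0, 0, 0], [0, 0, 0.08, 0, 0, 0, 0], [0, 0, 0.12, 0, 0, 0, 0]],
  ],
)

```text
time_s: 21.08
eef_pos: [0.6218, -0.1596, 0.1254]
eef_rot: [-0.001, 0.065, 0.998, 0.001]
wrist_force: [1.5, -0.2, 0.1]
opening: 0.454
grasp_force: 61.8
```

>>> carry_out(
  plan=[
    [[-0.007, 0.034, 0, 0, 0, 0.032, 0], [-0.013, 0.069, 0, 0, 0, 0.064, 0], [-0.02, 0.103, 0, 0, 0, 0.096, 0], [-0.026, 0.138, 0, 0, 0, 0.128, 0], [-0.033, 0.172, 0, 0, 0, 0.16, 0]],
  ],
)

```text
time_s: 21.5
eef_pos: [0.5892, 0.0134, 0.1253]
eef_rot: [-0.0, -0.015, 1.0, 0.0]
wrist_force: [0.6, 0.1, -1.3]
opening: 0.459
grasp_force: 61.9
```

>>> carry_out(
  plan=[
    [[-0.007, 0.034, 0, 0, 0, 0.032, 0], [-0.013, 0.069, 0, 0, 0, 0.064, 0], [-0.02, 0.103, 0, 0, 0, 0.096, 0], [-0.026, 0.138, 0, 0, 0, 0.128, 0], [-0.034, 0.172, 0, 0, 0, 0.16, 0]],
  ],
)

```text
time_s: 21.92
eef_pos: [0.5553, 0.1855, 0.1253]
eef_rot: [0.0, -0.095, 0.995, 0.0]
wrist_force: [0.6, 0.1, -0.9]
opening: 0.454
grasp_force: 62.0
```

>>> carry_out(
  plan=[
    [[0, 0, 0, 0, 0, 0, 0], [0, 0, -0.03, 0, 0, 0, 0], [0, 0, -0.06, 0, 0, 0, 0], [0, 0, -0.08, 0, 0, 0, 0], [0, 0, -0.088, 0, 0, 0, 0]],
  ],
)

```text
time_s: 22.33
eef_pos: [0.5531, 0.1834, 0.0337]
eef_rot: [-0.003, -0.094, 0.996, -0.0]
wrist_force: [-1.0, -0.1, -1.2]
opening: 0.458
grasp_force: 61.8
```

>>> carry_out(
  plan=[
    [[0, 0, -0.007, 0, 0, 0, 0], [0, 0, -0.012, 0, 0, 0, 0], [0, 0, -0.016, 0, 0, 0, 0], [0, 0, -0.019, 0, 0, 0, 0], [0, 0, -0.019, 0, 0, 0, 0]],
  ],
)

```text
time_s: 22.75
eef_pos: [0.5563, 0.1838, 0.0186]
eef_rot: [0.0, -0.094, 0.996, 0.0]
wrist_force: [-0.5, -0.5, 0.3]
opening: 0.457
grasp_force: 61.8
```

>>> carry_out(
  plan=[
    [[0, 0, 0, 0, 0, 0, 0.8], [0, 0, 0, 0, 0, 0, 0.8], [0, 0, 0, 0, 0, 0, 0.8], [0, 0, 0.03, 0, 0, 0, 0.8], [0, 0, 0.06, 0, 0, 0, 0.8]],
  ],
)

```text
time_s: 23.17
eef_pos: [0.554, 0.1836, 0.0772]
eef_rot: [-0.002, -0.094, 0.996, -0.0]
wrist_force: [0.6, 0.2, 0.7]
opening: 0.801
grasp_force: 0.0
```

>>> carry_out(
  plan=[
    [[0, 0, 0.04, 0, 0, 0, 0.8], [0, 0, 0.08, 0, 0, 0, 0.8], [0, 0, 0.12, 0, 0, 0, 0.9], [0, 0, 0.15, 0, 0, 0, 1], [0, -0.03, 0.17, 0, 0, -0.1, 1]],
  ],
)

```text
time_s: 23.58
eef_pos: [0.5571, 0.1574, 0.2535]
eef_rot: [0.004, -0.047, 0.999, 0.001]
wrist_force: [-0.2, -0.4, 0.8]
opening: 0.998
grasp_force: 0.0
```

>>> carry_out(
  plan=[
    [[-0.02, -0.035, 0, 0, 0, -0.12, 1], [-0.04, -0.07, 0, 0, 0, -0.24, 1], [-0.06, -0.105, 0, 0, 0, -0.36, 1], [-0.08, -0.14, 0, 0, 0, -0.48, 1], [-0.1, -0.175, 0, 0, 0, -0.6, 1]],
  ],
)

```text
time_s: 24.0
eef_pos: [0.4548, -0.0223, 0.2488]
eef_rot: [0.001, 0.255, 0.967, -0.0]
wrist_force: [0.8, -1.6, 0.2]
opening: 1.004
grasp_force: 0.0
```

```bash
python3 scan.py; python3 - <<'E'
from h import *
c=dict(np.load("last.npz"));save(c,"tray.png",(170,140,350,290),4)
z=world_map(c)[...,2];r=np.zeros_like(z,bool);r[145:175,195:255]=1
top_pose(c,(z>.09)&(z<.12)&r,.103,20)
H=hsv(c);r=np.zeros_like(z,bool);r[150:262,180:285]=1
top_pose(c,(H[...,2]<75)&(z<.01)&(z>-.01)&r,.003,100)
o=get_obs();print(o['eef_pos'],o['eef_rot'])
E
```

```text
white
   px [206. 193.] rect [[608.2, 245.7], [58.1, 58.2], 0.5] circ [606.9 245.7] 32.1
   px [234. 186.] rect [[627.4, 172.3], [58.1, 58.0], 0.5] circ [626.6 171.3] 32.1
   px [164.  90.] rect [[886.1, 359.8], [355.5, 47.9], 89.8] circ [884.7 359.8] 178.9
blue
   px [ 40. 274.] rect [[383.1, 724.5], [256.1, 306.9], 79.0] circ [398.6 717.3] 182.0
   px [230. 216.] rect [[548.3, 183.4], [49.2, 37.4], 10.4] circ [548.1 183.5] 28.3
   px [126. 215.] rect [[550.1, 460.9], [58.2, 57.3], 72.7] circ [548.5 463.9] 32.4
dial
   px [123. 214.] rect [[545.7, 437.4], [16.1, 53.3], 41.0] circ [545.8 437.5] 26.9
   px [218. 159.] rect [[690.1, 210.2], [14.8, 110.3], 11.4] circ [690.6 210.3] 55.1
   px [253. 215.] rect [[580.9, 180.9], [248.4, 227.3], 7.3] circ [581.  180.1] 166.7
[ 0.45229698 -0.02766909  0.24845114] [-3.07869363e-04  2.60579481e-01  9.65449720e-01 -2.25325766e-03]
```

View pics/tray.png

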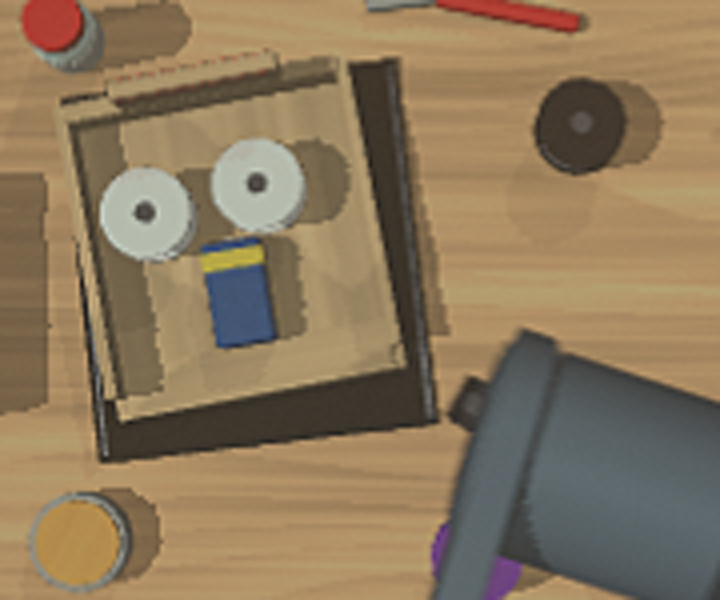

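The crop shows both spools at (145,213) and (257,185) and the pack at (240,295), all inside the tray. One spool was knocked 25 mm but stays in the tray. Next, gripping the handle at (0.690, 0.210), yaw 11.4°.

>>> carry_out(
  plan=[
    [[0.024, 0.024, 0, 0, 0, -0.085, 0.4], [0.048, 0.048, 0, 0, 0, -0.17, 0.4], [0.072, 0.072, 0, 0, 0, -0.255, 0.4], [0.096, 0.096, 0, 0, 0, -0.34, 0.4], [0.12, 0.12, 0, 0, 0, -0.425, 0.4]],
  ],
)

```text
time_s: 24.47
eef_pos: [0.5771, 0.1, 0.2488]
eef_rot: [0.0, 0.453, 0.891, 0.0]
wrist_force: [0.2, -1.0, -0.6]
opening: 0.402
grasp_force: 0.0
```

>>> carry_out(
  plan=[
    [[0.024, 0.024, 0, 0, 0, -0.085, 0.4], [0.048, 0.048, 0, 0, 0, -0.17, 0.4], [0.072, 0.072, 0, 0, 0, -0.255, 0.4], [0.096, 0.096, 0, 0, 0, -0.34, 0.4], [0.117, 0.118, -0.02, 0, 0, -0.42, 0.4]],
  ],
)

```text
time_s: 24.88
eef_pos: [0.6965, 0.219, 0.2334]
eef_rot: [0.003, 0.629, 0.778, 0.003]
wrist_force: [1.0, -0.5, 1.7]
opening: 0.401
grasp_force: 0.0
```

>>> carry_out(
  plan=[
    [[0, 0, -0.03, 0, 0, 0, 0.4], [0, 0, -0.06, 0, 0, 0, 0.4], [0, 0, -0.08, 0, 0, 0, 0.4], [0, 0, -0.08, 0, 0, 0, 0.4], [0, 0, -0.08, 0, 0, 0, 0.4]],
  ],
)

```text
time_s: 25.3
eef_pos: [0.6921, 0.2168, 0.1471]
eef_rot: [-0.001, 0.627, 0.779, -0.001]
wrist_force: [0.5, -0.9, 0.9]
opening: 0.403
grasp_force: 0.0
```

>>> carry_out(
  plan=[
    [[0, 0, 0, 0, 0, 0, 0.4], [0, 0, 0, 0, 0, 0, 0.4], [0, 0, 0, 0, 0, 0, 0.4], [0, 0, 0, 0, 0, 0, 0.4], [0, 0, 0, 0, 0, 0, 0.4]],
  ],
)

```text
time_s: 25.72
eef_pos: [0.6935, 0.2169, 0.1496]
eef_rot: [0.001, 0.627, 0.779, 0.001]
wrist_force: [-1.1, -0.2, -0.1]
opening: 0.398
grasp_force: 0.0
```

>>> carry_out(
  plan=[
    [[-0.004, -0.007, -0.02, 0, 0, -0.017, 0.4], [-0.004, -0.007, -0.04, 0, 0, -0.017, 0.4], [-0.004, -0.007, -0.065, 0, 0, -0.017, 0.4], [-0.004, -0.007, -0.083, 0, 0, -0.017, 0.4], [-0.004, -0.007, -0.09, 0, 0, -0.017, 0.4]],
  ],
)

```text
time_s: 26.13
eef_pos: [0.6868, 0.2095, 0.0549]
eef_rot: [-0.002, 0.634, 0.773, -0.002]
wrist_force: [-1.4, -0.4, -0.3]
opening: 0.402
grasp_force: 0.0
```

>>> carry_out(
  plan=[
    [[0, 0, 0, 0, 0, 0, 0], [0, 0, 0, 0, 0, 0, 0], [0, 0, 0, 0, 0, 0, 0], [0, 0, 0, 0, 0, 0, 0], [0, 0, 0, 0, 0, 0, 0]],
  ],
)

```text
time_s: 26.55
eef_pos: [0.6897, 0.21, 0.0594]
eef_rot: [0.001, 0.634, 0.774, 0.001]
wrist_force: [1.0, -0.2, -3.9]
opening: 0.133
grasp_force: 58.7
```

>>> carry_out(
  plan=[
    [[0, 0, 0, 0, 0, 0, 0], [0, 0, 0, 0, 0, 0, 0], [0, 0, 0, 0, 0, 0, 0], [0, 0, 0, 0, 0, 0, 0], [0, 0, 0, 0, 0, 0, 0]],
  ],
)

```text
time_s: 26.97
eef_pos: [0.6893, 0.21, 0.0588]
eef_rot: [0.0, 0.634, 0.774, 0.0]
wrist_force: [1.9, 0.3, -1.0]
opening: 0.134
grasp_force: 59.0
```

>>> carry_out(
  plan=[
    [[0, 0, 0.01, 0, 0, 0, 0], [0, 0, 0.02, 0, 0, 0, 0], [0, 0, 0.03, 0, 0, 0, 0], [0, 0, 0.04, 0, 0, 0, 0], [0, 0, 0.05, 0, 0, 0, 0]],
  ],
)

```text
time_s: 27.38
eef_pos: [0.6891, 0.21, 0.1099]
eef_rot: [0.0, 0.634, 0.774, 0.0]
wrist_force: [-0.2, 0.4, -4.6]
opening: 0.136
grasp_force: 59.0
```

```bash
python3 - <<'E'
from h import *
c=camera("side");save(c,"lift.png",s=1.42)
E
```

```text
(no output)
```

View pics/lift.png

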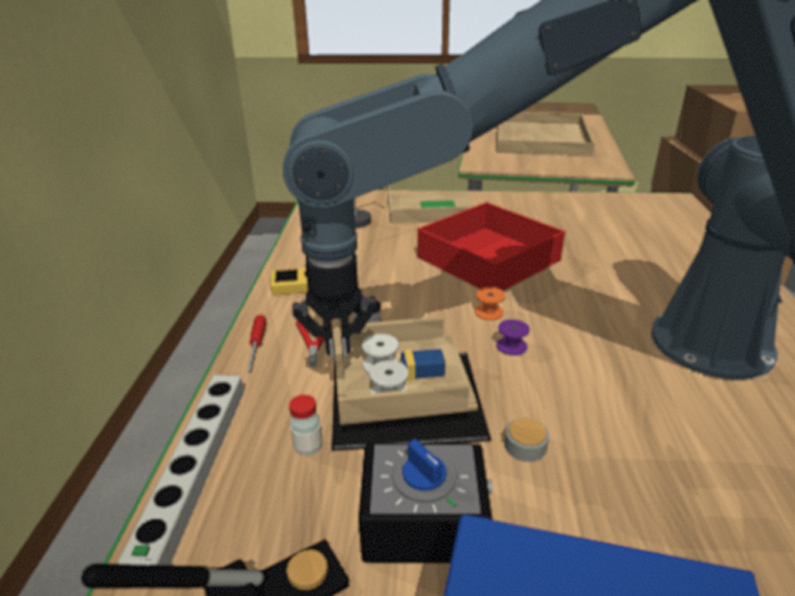

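The side view shows the tray lifted nearly level at (400,370) with all three items inside. I'll check the heights of obstacles along the carry path.

```bash
python3 - <<'E'
from h import *
c=dict(np.load("top0.npz"));W=world_map(c).reshape(-1,3)
ok=(W[:,2]>.02)&(W[:,2]<.4)&(W[:,1]<-.38)&(W[:,0]>.42)
P=W[ok];g=np.round(P[:,:2]/.05)*.05
for k in np.unique(g,axis=0):
    m=(g==k).all(1)
    if m.sum()>4: print(np.round(k,2),m.sum(),np.percentile(P[m,2],98).round(3),end="; ")
E
```

```text
[ 0.4  -0.55] 13 0.045; [ 0.4 -0.5] 22 0.084; [ 0.45 -0.55] 95 0.045; [ 0.45 -0.5 ] 35 0.084; [ 0.45 -0.45] 166 0.084; [ 0.5  -0.55] 106 0.045; [ 0.5  -0.45] 45 0.084; [ 0.5 -0.4] 166 0.085; [ 0.55 -0.55] 103 0.045; [ 0.55 -0.4 ] 26 0.085; [ 0.6  -0.55] 92 0.044; [ 0.65 -0.7 ] 34 0.035; [ 0.65 -0.65] 42 0.037; [ 0.65 -0.6 ] 53 0.109; [ 0.65 -0.55] 75 0.045; [ 0.7 -0.6] 79 0.147; [ 0.7  -0.55] 48 0.145; [ 0.75 -0.6 ] 50 0.143; [ 0.75 -0.55] 277 0.148; [ 0.75 -0.5 ] 59 0.026; [ 0.8 -0.6] 10 0.026; [ 0.8  -0.55] 106 0.146; [ 0.8 -0.5] 105 0.148; [ 0.8  -0.45] 13 0.119;
```

>>> carry_out(
  plan=[
    [[0, -0.005, 0.02, 0, 0, 0, 0], [0, -0.01, 0.04, 0, 0, 0, 0], [0, -0.015, 0.06, 0, 0, 0, 0], [0, -0.02, 0.075, 0, 0, 0, 0], [0, -0.025, 0.08, 0, 0, 0, 0]],
  ],
)

```text
time_s: 27.85
eef_pos: [0.6906, 0.1848, 0.1924]
eef_rot: [0.002, 0.634, 0.774, 0.002]
wrist_force: [1.4, 0.7, -4.6]
opening: 0.13
grasp_force: 59.5
```

>>> carry_out(
  plan=[
    [[0.003, -0.01, 0.004, 0, 0, -0.015, 0], [0.008, -0.027, 0.012, 0, 0, -0.04, 0], [0.014, -0.046, 0.018, 0, 0, -0.07, 0], [0.02, -0.066, 0.024, 0, 0, -0.1, 0], [0.025, -0.085, 0.03, 0, 0, -0.124, 0]],
  ],
)

```text
time_s: 28.27
eef_pos: [0.7139, 0.0973, 0.2172]
eef_rot: [-0.001, 0.682, 0.732, -0.001]
wrist_force: [-0.3, 1.0, -4.5]
opening: 0.133
grasp_force: 59.5
```

>>> carry_out(
  plan=[
    [[0.003, -0.018, 0, 0, 0, -0.025, 0], [0.006, -0.036, 0, 0, 0, -0.05, 0], [0.009, -0.053, 0, 0, 0, -0.075, 0], [0.012, -0.071, 0, 0, 0, -0.1, 0], [0.015, -0.089, 0, 0, 0, -0.124, 0]],
  ],
)

```text
time_s: 28.68
eef_pos: [0.7288, 0.009, 0.2174]
eef_rot: [-0.001, 0.725, 0.688, -0.0]
wrist_force: [0.3, -0.4, -4.4]
opening: 0.135
grasp_force: 59.5
```

>>> carry_out(
  plan=[
    [[0.001, -0.018, 0, 0, 0, -0.025, 0], [0.002, -0.036, 0, 0, 0, -0.05, 0], [0.003, -0.055, 0, 0, 0, -0.075, 0], [0.004, -0.073, 0, 0, 0, -0.1, 0], [0.004, -0.091, 0, 0, 0, -0.124, 0]],
  ],
)

```text
time_s: 29.1
eef_pos: [0.733, -0.0819, 0.2182]
eef_rot: [-0.0, 0.767, 0.642, 0.0]
wrist_force: [0.9, 0.2, -4.4]
opening: 0.136
grasp_force: 59.5
```

>>> carry_out(
  plan=[
    [[-0.001, -0.018, 0, 0, 0, -0.025, 0], [-0.003, -0.037, 0, 0, 0, -0.05, 0], [-0.005, -0.055, 0, 0, 0, -0.075, 0], [-0.006, -0.073, 0, 0, 0, -0.1, 0], [-0.008, -0.092, 0, 0, 0, -0.124, 0]],
  ],
)

```text
time_s: 29.52
eef_pos: [0.7248, -0.1736, 0.2183]
eef_rot: [-0.0, 0.805, 0.593, 0.0]
wrist_force: [0.2, -0.5, -4.5]
opening: 0.137
grasp_force: 59.5
```

>>> carry_out(
  plan=[
    [[-0.004, -0.018, 0, 0, 0, -0.025, 0], [-0.008, -0.036, 0, 0, 0, -0.05, 0], [-0.012, -0.055, 0, 0, 0, -0.075, 0], [-0.016, -0.073, 0, 0, 0, -0.1, 0], [-0.02, -0.091, 0, 0, 0, -0.124, 0]],
  ],
)

```text
time_s: 29.93
eef_pos: [0.7044, -0.2649, 0.2183]
eef_rot: [-0.0, 0.84, 0.542, -0.0]
wrist_force: [0.5, -0.1, -4.6]
opening: 0.132
grasp_force: 59.5
```

>>> carry_out(
  plan=[
    [[-0.006, -0.018, 0, 0, 0, -0.025, 0], [-0.012, -0.036, 0, 0, 0, -0.05, 0], [-0.018, -0.053, 0, 0, 0, -0.075, 0], [-0.024, -0.071, 0, 0, 0, -0.1, 0], [-0.031, -0.089, 0, 0, 0, -0.124, 0]],
  ],
)

```text
time_s: 30.35
eef_pos: [0.6733, -0.3538, 0.2183]
eef_rot: [0.0, 0.872, 0.489, 0.0]
wrist_force: [0.3, 0.0, -4.6]
opening: 0.131
grasp_force: 59.5
```

>>> carry_out(
  plan=[
    [[-0.008, -0.017, 0, 0, 0, -0.025, 0], [-0.016, -0.034, 0, 0, 0, -0.05, 0], [-0.025, -0.051, 0, 0, 0, -0.075, 0], [-0.033, -0.068, 0, 0, 0, -0.1, 0], [-0.042, -0.085, 0, 0, 0, -0.124, 0]],
  ],
)

```text
time_s: 30.77
eef_pos: [0.6311, -0.4387, 0.2183]
eef_rot: [-0.0, 0.901, 0.434, 0.0]
wrist_force: [1.1, 0.1, -5.5]
opening: 0.135
grasp_force: 59.5
```

>>> carry_out(
  plan=[
    [[-0.012, -0.018, 0, 0, 0, -0.028, 0], [-0.024, -0.036, 0, 0, 0, -0.056, 0], [-0.036, -0.055, 0, 0, 0, -0.084, 0], [-0.046, -0.07, 0, 0, 0, -0.11, 0], [-0.053, -0.081, 0, 0, 0, -0.126, 0]],
  ],
)

```text
time_s: 31.18
eef_pos: [0.5771, -0.5206, 0.2182]
eef_rot: [0.0, 0.927, 0.376, -0.0]
wrist_force: [-0.9, -0.4, -4.2]
opening: 0.134
grasp_force: 59.5
```

```bash
python3 - <<'E'
from h import *
c=camera("top");np.savez("last.npz",**c);save(c,"carry.png",(280,100,560,310),2.5)
o=get_obs();print(o['eef_pos'],o['eef_rot'],o['q'].round(2))
W=world_map(c);m=(W[...,2]>.2)&(W[...,2]<.3);print(m.sum())
E
```

```text
[ 0.57570891 -0.52252025  0.21817577] [ 5.12926978e-04  9.27014423e-01  3.75024518e-01 -7.79459671e-04] [-0.89  0.64  1.01 -0.    1.49 -0.09]
5897
```

View pics/carry.png

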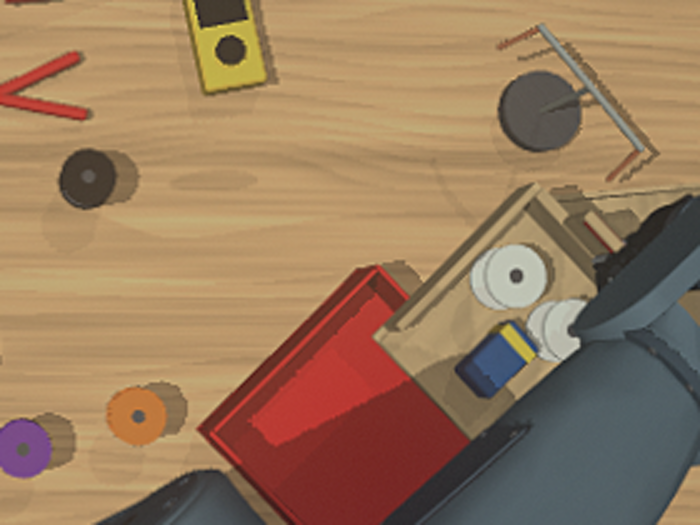

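The tray is level over the crate's back edge with all three items in it. Tipping in stages.

>>> carry_out(
  plan=[
    [[-0.003, 0.003, 0.01, -0.0575, -0.0556, 0, 0], [-0.007, 0.007, 0.02, -0.115, -0.111, 0, 0], [-0.012, 0.012, 0.029, -0.173, -0.167, 0, 0], [-0.0175, 0.018, 0.038, -0.23, -0.222, 0, 0], [-0.024, 0.025, 0.046, -0.288, -0.278, 0, 0]],
  ],
)

```text
time_s: 31.65
eef_pos: [0.555, -0.4926, 0.2654]
eef_rot: [0.186, 0.907, 0.37, 0.075]
wrist_force: [0.1, -0.3, -4.9]
opening: 0.132
grasp_force: 59.8
```

>>> carry_out(
  plan=[
    [[-0.007, 0.007, 0.013, -0.0575, -0.0556, 0, 0], [-0.015, 0.016, 0.025, -0.115, -0.111, 0, 0], [-0.024, 0.0245, 0.037, -0.173, -0.167, 0, 0], [-0.033, 0.034, 0.047, -0.23, -0.222, 0, 0], [-0.0425, 0.044, 0.056, -0.288, -0.278, 0, 0]],
  ],
)

```text
time_s: 32.07
eef_pos: [0.512, -0.448, 0.3215]
eef_rot: [0.363, 0.852, 0.348, 0.145]
wrist_force: [0.7, -0.6, -4.5]
opening: 0.135
grasp_force: 59.9
```

>>> carry_out(
  plan=[
    [[0, 0, 0, 0, 0, 0, 0], [0, 0, 0, 0, 0, 0, 0], [0, 0, 0, 0, 0, 0, 0], [0, 0, 0, 0, 0, 0, 0], [0, 0, 0, 0, 0, 0, 0]],
  ],
)

```text
time_s: 32.48
eef_pos: [0.5133, -0.4502, 0.3214]
eef_rot: [0.362, 0.853, 0.348, 0.145]
wrist_force: [0.2, -0.4, -3.5]
opening: 0.13
grasp_force: 60.1
```

>>> carry_out(
  plan=[
    [[-0.01, 0.0105, 0.008, -0.0575, -0.0556, 0, 0], [-0.021, 0.0215, 0.015, -0.115, -0.111, 0, 0], [-0.032, 0.033, 0.021, -0.173, -0.167, 0, 0], [-0.04, 0.0415, 0.024, -0.216, -0.209, 0, 0], [-0.04, 0.0415, 0.024, -0.216, -0.209, 0, 0]],
  ],
)

```text
time_s: 32.9
eef_pos: [0.4717, -0.4064, 0.3428]
eef_rot: [0.486, 0.789, 0.322, 0.195]
wrist_force: [-0.5, 0.6, -4.5]
opening: 0.131
grasp_force: 60.2
```

>>> carry_out(
  plan=[
    [[0, 0, 0, 0, 0, 0, 0], [0, 0, 0, 0, 0, 0, 0], [0, 0, 0, 0, 0, 0, 0], [0, 0, 0, 0, 0, 0, 0], [0, 0, 0, 0, 0, 0, 0]],
  ],
)

```text
time_s: 33.32
eef_pos: [0.4729, -0.4081, 0.3447]
eef_rot: [0.486, 0.789, 0.322, 0.194]
wrist_force: [-0.4, -0.1, -3.0]
opening: 0.132
grasp_force: 60.2
```

```bash
python3 - <<'E'
from h import *
c=camera("side");save(c,"tip.png",(150,40,480,300),2.4)
o=get_obs();print(o['eef_pos'],o['eef_rot'],o['q'].round(2),o['wrist_force'])
E
```

```text
[ 0.47276885 -0.40800968  0.34454324] [0.48568326 0.78908277 0.32200086 0.19435949] [-0.99 -0.33  2.21  0.79  0.23 -0.87] [-0.87886623 -0.30835741 -3.79545837]
```

View pics/tip.png

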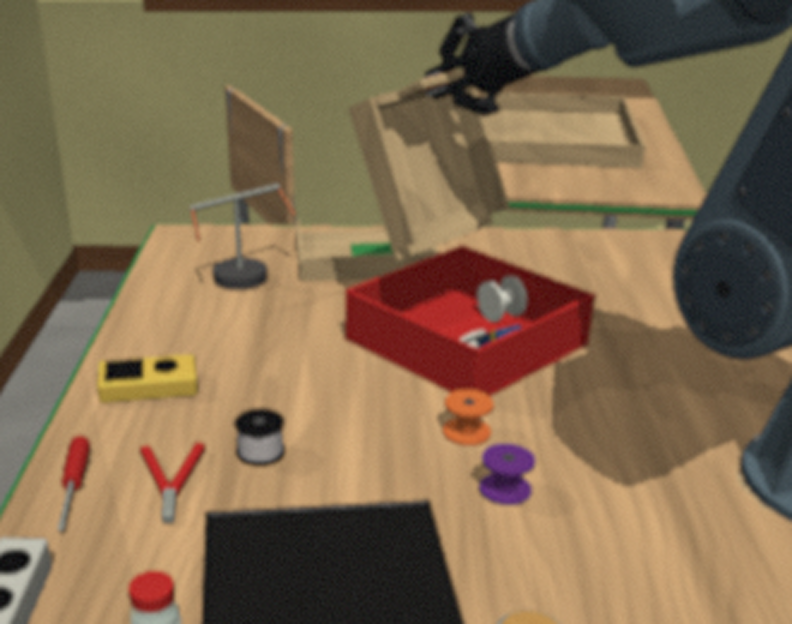

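The load is in the crate: a spool at (500,297), with the pack and second spool behind its wall at (490,335). The tray is empty. Reversing the tip.

>>> carry_out(
  plan=[
    [[0.008, -0.0085, -0.003, 0.043, 0.042, 0, 0], [0.019, -0.02, -0.009, 0.101, 0.098, 0, 0], [0.03, -0.031, -0.016, 0.159, 0.153, 0, 0], [0.04, -0.0415, -0.024, 0.216, 0.209, 0, 0], [0.04, -0.0415, -0.024, 0.216, 0.209, 0, 0]],
  ],
)

```text
time_s: 33.78
eef_pos: [0.5144, -0.4525, 0.3218]
eef_rot: [0.362, 0.853, 0.348, 0.144]
wrist_force: [-0.0, -0.9, -2.2]
opening: 0.136
grasp_force: 60.1
```

>>> carry_out(
  plan=[
    [[0.0095, -0.01, -0.009, 0.0575, 0.0556, 0, 0], [0.0185, -0.0195, -0.019, 0.115, 0.111, 0, 0], [0.0275, -0.028, -0.031, 0.173, 0.167, 0, 0], [0.0355, -0.037, -0.043, 0.23, 0.222, 0, 0], [0.0425, -0.044, -0.056, 0.288, 0.278, 0, 0]],
  ],
)

```text
time_s: 34.2
eef_pos: [0.5558, -0.4938, 0.2645]
eef_rot: [0.184, 0.907, 0.37, 0.074]
wrist_force: [0.7, -0.2, -3.0]
opening: 0.134
grasp_force: 60.0
```

>>> carry_out(
  plan=[
    [[0.0065, -0.007, -0.008, 0.0575, 0.0556, 0, 0], [0.012, -0.013, -0.017, 0.115, 0.111, 0, 0], [0.017, -0.018, -0.026, 0.173, 0.167, 0, 0], [0.021, -0.022, -0.036, 0.23, 0.222, 0, 0], [0.024, -0.025, -0.046, 0.288, 0.278, 0, 0]],
  ],
)

```text
time_s: 34.62
eef_pos: [0.5799, -0.5187, 0.2182]
eef_rot: [-0.0, 0.926, 0.378, 0.0]
wrist_force: [1.4, -1.5, -3.2]
opening: 0.128
grasp_force: 59.9
```

>>> carry_out(
  plan=[
    [[0, 0, 0, 0, 0, 0, 0], [0, 0, 0, 0, 0, 0, 0], [0, 0, 0, 0, 0, 0, 0], [0, 0, 0, 0, 0, 0, 0], [0, 0, 0, 0, 0, 0, 0]],
  ],
)

```text
time_s: 35.03
eef_pos: [0.5791, -0.5181, 0.2212]
eef_rot: [0.002, 0.926, 0.378, 0.001]
wrist_force: [-0.4, 0.1, -3.3]
opening: 0.13
grasp_force: 60.0
```

>>> carry_out(
  plan=[
    [[0.019, 0.033, 0, 0, 0, 0.046, 0], [0.039, 0.067, 0, 0, 0, 0.092, 0], [0.058, 0.1, 0, 0, 0, 0.139, 0], [0.078, 0.134, 0, 0, 0, 0.185, 0], [0.097, 0.167, 0, 0, 0, 0.231, 0]],
  ],
)

```text
time_s: 35.45
eef_pos: [0.6768, -0.3494, 0.2209]
eef_rot: [0.002, 0.876, 0.483, 0.001]
wrist_force: [0.3, 0.3, -3.1]
opening: 0.129
grasp_force: 59.9
```

>>> carry_out(
  plan=[
    [[0.01, 0.036, 0, 0, 0, 0.046, 0], [0.02, 0.072, 0, 0, 0, 0.092, 0], [0.031, 0.108, 0, 0, 0, 0.139, 0], [0.041, 0.144, 0, 0, 0, 0.185, 0], [0.051, 0.18, 0, 0, 0, 0.231, 0]],
  ],
)

```text
time_s: 35.87
eef_pos: [0.7273, -0.1692, 0.2208]
eef_rot: [0.002, 0.814, 0.581, 0.001]
wrist_force: [0.4, 0.9, -2.2]
opening: 0.136
grasp_force: 60.0
```

>>> carry_out(
  plan=[
    [[0.001, 0.036, 0, 0, 0, 0.046, 0], [0.002, 0.073, 0, 0, 0, 0.092, 0], [0.003, 0.11, 0, 0, 0, 0.139, 0], [0.004, 0.146, 0, 0, 0, 0.185, 0], [0.004, 0.183, 0, 0, 0, 0.231, 0]],
  ],
)

```text
time_s: 36.28
eef_pos: [0.7309, 0.0137, 0.2208]
eef_rot: [0.002, 0.742, 0.671, 0.001]
wrist_force: [1.1, -0.3, -2.7]
opening: 0.128
grasp_force: 59.9
```

>>> carry_out(
  plan=[
    [[-0.01, 0.037, 0, 0, 0, 0.046, 0], [-0.021, 0.074, 0, 0, 0, 0.092, 0], [-0.032, 0.111, 0, 0, 0, 0.139, 0], [-0.042, 0.148, 0, 0, 0, 0.185, 0], [-0.052, 0.182, 0, 0, 0, 0.231, 0]],
  ],
)

```text
time_s: 36.7
eef_pos: [0.678, 0.1962, 0.2208]
eef_rot: [0.001, 0.659, 0.752, 0.002]
wrist_force: [0.5, 0.1, -3.5]
opening: 0.13
grasp_force: 59.9
```

>>> carry_out(
  plan=[
    [[0, 0, 0, 0, 0, 0, 0], [0, 0, 0, 0, 0, 0, 0], [0, 0, 0, 0, 0, 0, 0], [0, 0, 0, 0, 0, 0, 0], [0, 0, 0, 0, 0, 0, 0]],
  ],
)

```text
time_s: 37.12
eef_pos: [0.6794, 0.1924, 0.2189]
eef_rot: [0.0, 0.661, 0.75, 0.0]
wrist_force: [0.4, 0.2, -3.2]
opening: 0.134
grasp_force: 59.9
```

```bash
python3 - <<'E'
from h import *
c=camera("side");save(c,"back.png",(150,100,480,340),2.4)
E
```

```text
(no output)
```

View pics/back.png

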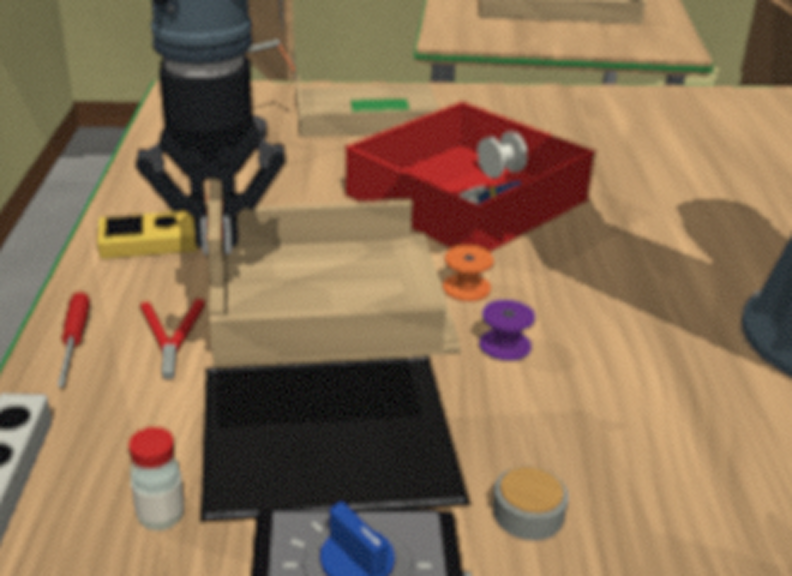

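The tray is level and empty above its mat. One crate spool, at (500,153), leans on another item, so I'll check that later. Setting down.

>>> carry_out(
  plan=[
    [[0, 0, -0.02, 0, 0, 0, 0], [0, 0, -0.045, 0, 0, 0, 0], [0, 0, -0.07, 0, 0, 0, 0], [0, 0, -0.095, 0, 0, 0, 0], [0, 0, -0.115, 0, 0, 0, 0]],
  ],
)

```text
time_s: 37.58
eef_pos: [0.6785, 0.1926, 0.101]
eef_rot: [-0.001, 0.661, 0.75, -0.001]
wrist_force: [0.4, -0.3, -3.5]
opening: 0.131
grasp_force: 60.0
```

>>> carry_out(
  plan=[
    [[0, 0.001, -0.012, 0, 0, 0, 0], [0, 0.001, -0.022, 0, 0, 0, 0], [0, 0.001, -0.03, 0, 0, 0, 0], [0, 0.001, -0.036, 0, 0, 0, 0], [0, 0.001, -0.039, 0, 0, 0, 0]],
  ],
)

```text
time_s: 38.0
eef_pos: [0.6793, 0.1948, 0.0643]
eef_rot: [0.0, 0.661, 0.751, 0.0]
wrist_force: [-0.8, -1.3, -2.8]
opening: 0.133
grasp_force: 60.0
```

>>> carry_out(
  plan=[
    [[0, 0, -0.001, 0, 0, 0, 0], [0, 0, -0.002, 0, 0, 0, 0], [0, 0, -0.003, 0, 0, 0, 0], [0, 0, -0.004, 0, 0, 0, 0], [0, 0, -0.004, 0, 0, 0, 0]],
  ],
)

```text
time_s: 38.42
eef_pos: [0.6791, 0.1949, 0.0606]
eef_rot: [0.0, 0.66, 0.751, 0.0]
wrist_force: [-0.5, 0.2, -3.9]
opening: 0.135
grasp_force: 60.0
```

Still carrying its weight; about 1–2 mm to go, then release.

>>> carry_out(
  plan=[
    [[0, 0, -0.001, 0, 0, 0, 0], [0, 0, -0.002, 0, 0, 0, 0], [0, 0, -0.002, 0, 0, 0, 0.4], [0, 0, -0.002, 0, 0, 0, 0.4], [0, 0, -0.002, 0, 0, 0, 0.4]],
  ],
)

```text
time_s: 38.83
eef_pos: [0.6793, 0.1949, 0.0588]
eef_rot: [0.0, 0.66, 0.751, 0.0]
wrist_force: [0.9, 0.1, 0.3]
opening: 0.398
grasp_force: 0.0
```

>>> carry_out(
  plan=[
    [[0, 0, 0, 0, 0, 0, 0.4], [0, 0, 0.02, 0, 0, 0, 0.4], [0, 0, 0.05, 0, 0, 0, 0.4], [0, 0, 0.09, 0, 0, 0, 0.4], [0, 0, 0.13, 0, 0, 0, 0.4]],
  ],
)

```text
time_s: 39.25
eef_pos: [0.678, 0.1947, 0.1885]
eef_rot: [-0.001, 0.66, 0.751, -0.001]
wrist_force: [-0.1, 0.0, 0.1]
opening: 0.397
grasp_force: 0.0
```

>>> carry_out(
  plan=[
    [[-0.02, -0.02, 0.02, 0, 0, 0, 0.4], [-0.05, -0.04, 0.03, 0, 0, 0, 0.4], [-0.08, -0.06, 0.03, 0, 0, 0, 0.4], [-0.11, -0.08, 0.03, 0, 0, 0, 0.4], [-0.14, -0.1, 0.03, 0, 0, 0, 0.4]],
  ],
)

```text
time_s: 39.67
eef_pos: [0.5376, 0.0942, 0.2188]
eef_rot: [0.0, 0.66, 0.751, 0.0]
wrist_force: [0.7, -0.4, -0.2]
opening: 0.4
grasp_force: 0.0
```

>>> carry_out(
  plan=[
    [[-0.03, -0.02, 0, 0, 0, 0, 0.4], [-0.06, -0.04, 0, 0, 0, 0, 0.4], [-0.09, -0.06, 0, 0, 0, 0, 0.4], [-0.1, -0.07, 0, 0, 0, 0, 0.4], [-0.1, -0.07, 0, 0, 0, 0, 0.4]],
  ],
)

```text
time_s: 40.08
eef_pos: [0.4371, 0.0236, 0.2185]
eef_rot: [0.0, 0.661, 0.75, -0.0]
wrist_force: [1.0, -0.6, 0.8]
opening: 0.396
grasp_force: 0.0
```

```bash
python3 scan.py end.png; python3 - <<'E'
from h import *
c=dict(np.load("last.npz"))
W=world_map(c);z=W[...,2];r=np.zeros_like(z,bool);r[145:180,195:260]=1
print("handle");top_pose(c,(z>.09)&(z<.12)&r,.103,20)
H=hsv(c);inb=(abs((W[...,0]-.404)*.7-(W[...,1]+.336)*.714)<.115)&(abs((W[...,0]-.404)*.714+(W[...,1]+.336)*.7)<.115)&(z>0.012)&(z<.2)
for n,m in(("white",inb&(H[...,1]<60)),("blue",inb&(abs(H[...,0]-112)<14)&(H[...,1]>80))):
    print(n,m.sum(),W[m].mean(0).round(3),np.percentile(z[m],99) if m.any() else "")
E
```

```text
white
   px [452. 292.] rect [[349.4, -409.4], [31.3, 41.3], 29.7] circ [ 355.  -406.3] 22.4
   px [164.  90.] rect [[886.1, 359.8], [355.5, 47.9], 89.9] circ [884.7 359.8] 178.9
blue
   px [ 40. 273.] rect [[382.9, 723.4], [256.1, 307.6], 79.4] circ [398.6 717.3] 182.0
   px [126. 215.] rect [[550.1, 460.9], [58.2, 57.3], 72.7] circ [548.5 463.9] 32.4
dial
   px [123. 214.] rect [[545.5, 437.4], [16.1, 53.0], 40.2] circ [547.1 438.7] 26.5
handle
   px [224. 164.] rect [[676.5, 194.5], [14.7, 109.7], 6.9] circ [679.2 194.8] 54.9
white 889 [ 0.381 -0.287  0.052] 0.08010007880182003
blue 89 [ 0.367 -0.275  0.053] 0.07480903966658163
```

View pics/end.png

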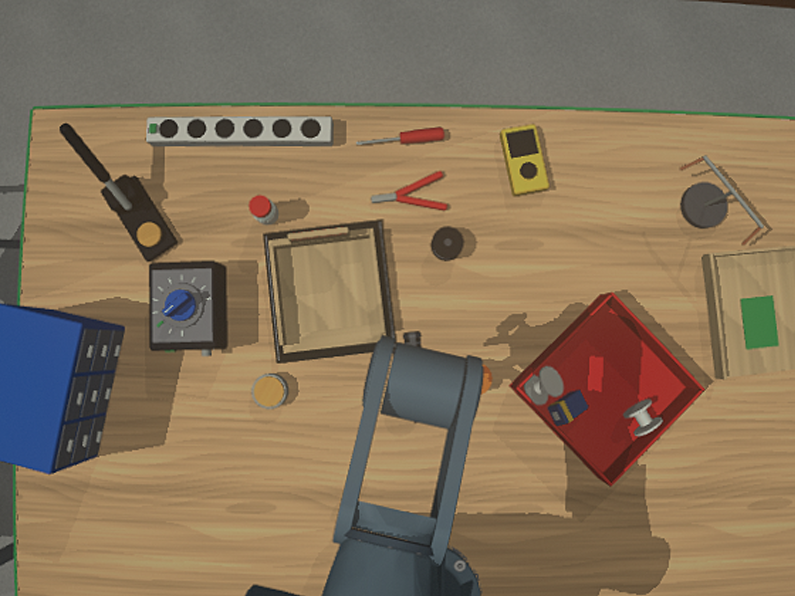

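The end view shows the tray centred on its mat, within about 2 mm and square to about 0.5°. The dial reads about 0.90 rad, and both spools and the pack lie in the crate at (545,385), (643,418) and (567,407), no higher than the rim.

```bash
python3 -c "
from bench import hand_in
print(hand_in())"
```

```text
the job is handed in; nothing more can be done
None
```

I handed the job in; it gave no pass/fail result. In the last picture the dial is at about 0.90 rad, both white spools and the one blue pack found are in the crate at or below rim height, and the tray is within about 2 mm of the middle of its mat.

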